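Pack the captured chess pieces into the double-latched travel case

ROBOT

A 6-joint arm with a two-finger parallel gripper is mounted at the origin on the work surface. World frame = base frame: x ahead of the robot, y to its left, z up, the work surface at z = 0. Lengths are in m, angles in rad, forces in N, time in s.
With the tool pointing down it reaches from about 0.35 to 0.975 m from the base axis. Payload 7.1 kg.
Tool frame: the origin (TCP) lies on the centre line of the jaws, within the pads' length; the fingertips stand 22 mm ahead of it and the grasp point (between the pads) lies 3 mm ahead of it; z points along the fingers, y is the line along which they close (so a half turn about z gives the same grasp; the last joint's range is limited). The gripper opens to 88 mm and grips with 3 to 60 N. Pads are 20 mm wide; open, the fingers measure 115 mm over their backs; the gripper's body (75 mm by 178 mm) begins 61 mm behind the grasp point.
Start: joints at [-1.236, 0.423, 1.63, -0, 1.089, -0.019], TCP at [0.217, -0.586, 0.245] pointing down, gripper open.
Joint ranges: [-3, 3], [-0.9, 2.11], [0.09, 2.58], [-1.31, 4.45], [0.11, 2.69], [-2.54, 2.54]. Speed limits (rad/s): [2.39, 2.39, 3.01, 3.14, 3.14, 3.14].

INTERFACE

Orientations are given as a unit quaternion [w, x, y, z].
In Python, from rig import sense, read_camera, close_job gives the robot as it stands.
- The arm moves only by the tool apply_moves, never from a script. Its arguments are lists of equal length, an entry for each row: "xyz": the shift along the tool's x, y, z in mm, a list of three; "rot": the turn, a rotation vector about the tool's x, y, z in degrees, a list of three; "gripper": the gripper command: -1 is shut, 1 is fully open, values between are in proportion. In form: {"xyz": [[x, y, z], ...], "rot": [[wx, wy, wz], ...], "gripper": [gripper, ...]}. A call has 1 to 20 rows; each row shifts and turns the commanded pose from where the row before left it, along the tool's axes as they then stand; what a row does not reach is not made up. A row lasts 1/12 s, in which the tool goes at most 41.7 mm and 7.16 degrees, less where a joint would pass 70% of its speed; a pose out of reach is approached as far as the arm can. A call with a gripper value outside its range is refused whole. The fingers move at their own pace and stop on an object; "squeeze" is the grip in N (left out, the last holds). Time passes only in rows, so rows that do not move let the fingers close. It gives the time, the measured TCP pose, the force, the opening and the grip force at its end, in the units of the state.
- sense(): the state, without advancing time (a new reading comes with each control period).
- read_camera(name): name is "scene" or "top" or "wrist"; returns a dict with "pixels" (480x640x3 uint8, blue, green, red), "depth" (480x640 float32, m along the optical axis (not along the pixel's ray), 0 where there is no reading), "fx", "fy", "cx", "cy" (pixels), "dist" ([k1, k2, p1, p2, k3] as OpenCV has them; the pictures are not rectified), "extrinsics" (4x4, takes a point from world to camera coordinates); the wrist camera has in their place "T_tool_cam" (4x4, takes a point from camera to tool coordinates, whose origin is the TCP and whose axes are the flange's). Camera axes: x right, y down, z forward; pixel columns grow to the right and rows downward; lengths in m; the calibration is good to about 2 mm. A picture is of the moment at which its call begins: read the wrist's pose just before it.
- close_job(): hands the job in; it is judged then, once.
The state is a dict: "t": time; "qpos": joint angles; "joint_velocities": joint speeds; "joint_torque": joint torques, N m; "tcp_pos": TCP position; "orientation": TCP orientation; "wrist_force": force on the tool from outside, world axes, zero at the start; "moment": the same for the moment, N m; "width": finger opening in m; "grip_force": force on a finger pad.
Only numpy, scipy, OpenCV 4.12 (cv2) and the standard library are available. Lean on these libraries where they do the work, as an engineer would, in place of code of your own. Each camera call takes 0.05 s, during which the arm holds its last target. There are 200 camera calls.

TASK

The game is adjourned for the night: the captured chess pieces lying on the table go back into the red case, whose lid is held by a bolt that is in turn blocked by a cross-slide. Push the cross-slide aside, draw the bolt and swing the lid right up; lay every captured piece flat on the case's floor, set the grey inner cover in over them and press it down until it snaps in and sits level on its ledges, then shut the lid and shoot the bolt home again. Leave everything else on the table where it stands.

Things in the scene. Friction and masses are not known exactly. Their poses are not given: they have to be found in the camera images.
- case: red plastic travel chess case, fixed on the table: 180 mm deep (own x, front to hinge side) x 220 mm wide (own y, to the left), walls 6 mm thick and 64 mm tall, floor 5 mm above the table; shut, its flat lid top is 78.5 mm above the table. Origin: centre of the underside, z up. The mouth is 168 x 208 mm
- ledge_front (a point): middle of the top of the ledge along the inside of the case's front wall, 39 mm above the table, 10 mm wide; a like ledge runs along the back wall, so 148 mm of floor lies free between them. The inner cover's underside rests on these ledges when it is home
- snap (a point): tip of the sprung steel snap catch in the middle of the case's left wall, a two-faced wedge 24 mm long standing 5 mm out of the wall, 46 mm above the table; a like one in the right wall. The seated cover lies just under them
- lid_hinge (a point): middle of the lid's hinge line on the case's back edge (case x +90, y 0, z 64.5 mm); the axis runs along the case's y
- lid (a joint): lid angle, rad: 0 shut, grows as the front edge swings up and back, stop at 1.75. Stiff friction hinge: the lid stays at any angle it is left at; 2 to 5 N at the tab moves it
- lid_tab (a point): grip point on the black lift tab mid-front of the lid: tab 36 mm wide (along the hinge axis), 12 mm thick, standing 36 mm out of the lid's edge; the point is 202 mm from the hinge line, 22 mm out from the lid's edge, 71.5 mm above the table when shut. Pinched by its two sides the tab turns between the pads, so the hand can stay vertical along the arc
- slide (a joint): first catch, the cross-slide on the lid top, m: 0 home behind the bolt's knob, so the bolt cannot be drawn; grows as it is pushed to the case's -y (right), stop at 0.042, bolt clear from 0.021. Friction about 1.2 N, stays where left
- slide_fin (a point): on the yellow fin of the cross-slide, 16 mm above the lid top: fin 14 mm (case x) x 12 mm (case y), top 27 mm above the lid top, on a black block 24 mm (x) x 26 mm (y) x 11 mm tall. At home the point is at case x -10, y +65, z 94.5 mm. It rides with the lid
- bolt (a joint): second latch, a steel bolt 8 mm thick on the lid top, m: 0 shot forward through the keeper plate, locking the lid; grows as it is drawn to the case's +x (towards the hinge), stop at 0.024, lid free from 0.013. Friction about 1.5 N, stays where left
- bolt_knob (a point): on the brass bolt knob, 16 mm above the lid top: knob 14 x 14 mm, from 3 to 26 mm above the lid top. When shot the point is at case x -35, y +65, z 94.5 mm, and the block of the cross-slide at home begins 2 mm behind the knob. It rides with the lid
- keeper_plate (a point): top of the steel keeper plate, a window frame 34 mm wide and 6 mm thick that stands up from the case's front, fixed to the base; reaches 16.5 mm above the shut lid's top at case x -94, y +65 mm. The shot bolt passes through its window
- cover: inner cover, loose flat grey plate 162 mm (own x) x 203 mm (own y) x 5 mm, 180 g, 2.5 to 3 mm play per side in the case, own x along the case's x, either way round. Black grip rib amid its top: 14 mm (x) x 60 mm (y), top 25 mm above the underside. Origin: centre of the underside. Let down, it stops on the snap catches 10 mm too high; 10 to 20 N on the rib snaps it home
- red_rook: red plastic rook with a four-cornered crown, captured, lying on the table; 45 g, 70 mm long: foot 28 x 28 mm, shaft 20 x 20 mm (34 mm long), head 28 x 28 mm, all square, so it lies flat 28 mm tall on any side and does not roll. Origin: mid-shaft, 14 mm above what it lies on; own x runs along it, foot end at -29 mm, head at +31, tip at +42. May be absent (None)
- red_bishop: red plastic bishop with a pointed top, captured, lying on the table; 45 g, 70 mm long: foot 28 x 28 mm, shaft 20 x 20 mm (34 mm long), head 28 x 28 mm, all square, so it lies flat 28 mm tall on any side and does not roll. Origin: mid-shaft, 14 mm above what it lies on; own x runs along it, foot end at -29 mm, head at +31, tip at +42. May be absent (None)
- ivory_rook: ivory plastic rook with a four-cornered crown, captured, lying on the table; 45 g, 70 mm long: foot 28 x 28 mm, shaft 20 x 20 mm (34 mm long), head 28 x 28 mm, all square, so it lies flat 28 mm tall on any side and does not roll. Origin: mid-shaft, 14 mm above what it lies on; own x runs along it, foot end at -29 mm, head at +31, tip at +42. May be absent (None)
- ivory_queen: ivory plastic queen with a ball on top, captured, lying on the table; 45 g, 70 mm long: foot 28 x 28 mm, shaft 20 x 20 mm (34 mm long), head 28 x 28 mm, all square, so it lies flat 28 mm tall on any side and does not roll. Origin: mid-shaft, 14 mm above what it lies on; own x runs along it, foot end at -29 mm, head at +31, tip at +42. May be absent (None)
- saucer: bystander: empty white ceramic saucer, 144 mm across, 18 mm tall; origin under its centre
- tea_glass: bystander: tea glass in a stainless steel holder, 74 mm across, 103 mm tall, handle to its +y; origin under its centre
- remote: bystander: black remote control 170 x 45 x 18 mm; origin under its centre

How it is judged:
By the outcome, as a careful person would: the job done as asked, in the order asked, and still so for the second after the job is handed in, with the robot touching nothing.
Of red_rook, red_bishop, ivory_rook, ivory_queen only 2 to 4 are there at a start; the rules pass over those that are not, and their reading is None.
At some moment in a run one of red_rook, red_bishop, ivory_rook, ivory_queen, cover may be knocked a few centimetres aside while the robot is not near it.
Once in a run the grip may slacken for a moment while it holds something.
It also fails if it takes over 210 s, if anything falls off the work surface, if the arm or the gripper's body presses on something with over 40 N, if the wrist force passes 120 N, or if a joint passes its speed limit or range.

## Working session

There is one attempt and no reset: what is moved stays moved. The work goes in short steps, Python scripts to look and compute and a tool call to move; the robot and the scene stay as the last step left them, time stands still between calls to the robot, and variables do not carry over. Pictures are saved under pics/ and viewed, at most 14 in all, crops included, and the job is handed in when it is done.

Besides the shell and the picture viewer there is one more tool, called as a command line: name --argument value ..., lists and objects as JSON in quotes. apply_moves: Moves the arm, as the interface text tells. Its arguments: {"type":"object","properties":{"xyz":{"type":"array","items":{"type":"array","items":{"type":"number"}}},"rot":{"type":"array","items":{"type":"array","items":{"type":"number"}}},"gripper":{"type":"array","items":{"type":"number"}},"squeeze":{"type":"number"}},"required":["xyz","rot","gripper"]}

```bash
ls; mkdir -p pics; cat > h.py <<'E'
import numpy as np, cv2
from scipy.spatial.transform import Rotation as R
from rig import sense, read_camera, close_job
def cam(name):
    s=sense(); c=read_camera(name)
    if name=="wrist":
        T=np.eye(4); q=s["orientation"]; T[:3,:3]=R.from_quat([q[1],q[2],q[3],q[0]]).as_matrix(); T[:3,3]=s["tcp_pos"]
        c["cw"]=T@np.array(c["T_tool_cam"])
    else: c["cw"]=np.linalg.inv(np.array(c["extrinsics"]))
    c["K"]=np.array([[c["fx"],0,c["cx"]],[0,c["fy"],c["cy"]],[0,0,1.]])
    return c
def cloud(c):
    """HxWx3 world points (nan where no depth)"""
    h,w=c["depth"].shape
    u,v=np.meshgrid(np.arange(w),np.arange(h))
    p=cv2.undistortPoints(np.stack([u,v],-1).reshape(-1,1,2).astype(np.float64),c["K"],np.array(c["dist"],float)).reshape(h,w,2)
    d=c["depth"].astype(float).copy(); d[d==0]=np.nan
    P=np.dstack([p[...,0]*d,p[...,1]*d,d])
    return P@c["cw"][:3,:3].T+c["cw"][:3,3]
def proj(c,X):
    wc=np.linalg.inv(c["cw"]); 
    return cv2.projectPoints(np.atleast_2d(np.array(X,float)),cv2.Rodrigues(wc[:3,:3])[0],wc[:3,3],c["K"],np.array(c["dist"],float))[0][:,0]
E
python3 - <<'E'
from h import *
s=sense();print(s)
for n in ["top","scene"]:
    c=cam(n); cv2.imwrite(f"pics/{n}0.png",c["pixels"]); np.savez(f"{n}0.npz",P=cloud(c),px=c["pixels"]); print(n,c["cw"].round(3).tolist(),c["fx"])
E
```

```text
pics
{'t': 0.0, 'qpos': array([-1.23599722e+00,  4.23853409e-01,  1.63070637e+00, -6.87043471e-06,
        1.08860547e+00, -1.90267192e-02]), 'joint_velocities': array([ 4.74347745e-04,  1.33797051e-03, -1.33847819e-04, -1.42043777e-03,
       -3.60574609e-03, -4.05824450e-05]), 'joint_torque': array([ 5.20637004e-04, -5.44621575e+01, -2.73668522e+01,  6.42158627e-02,
        2.27620918e-02, -1.36981757e-04]), 'tcp_pos': array([ 0.21638582, -0.58577322,  0.2438874 ]), 'orientation': array([-7.76039000e-04,  9.84391099e-01,  1.75993030e-01, -1.26634810e-04]), 'wrist_force': array([-0.05046103, -0.54038701,  0.5682443 ]), 'moment': array([-0.00556662, -0.02215198, -0.03005902]), 'grip_force': 0.0, 'width': 0.08745829361969963}
top [[-0.008, -0.993, 0.122, 0.397], [-1.0, 0.01, 0.015, -0.007], [-0.016, -0.122, -0.992, 1.741], [0.0, 0.0, 0.0, 1.0]] 599.3186687894628
scene [[0.727, 0.407, -0.553, 1.418], [0.686, -0.407, 0.603, -0.883], [0.02, -0.818, -0.575, 0.94], [0.0, 0.0, 0.0, 1.0]] 464.57074881431527
```

View pics/top0.png

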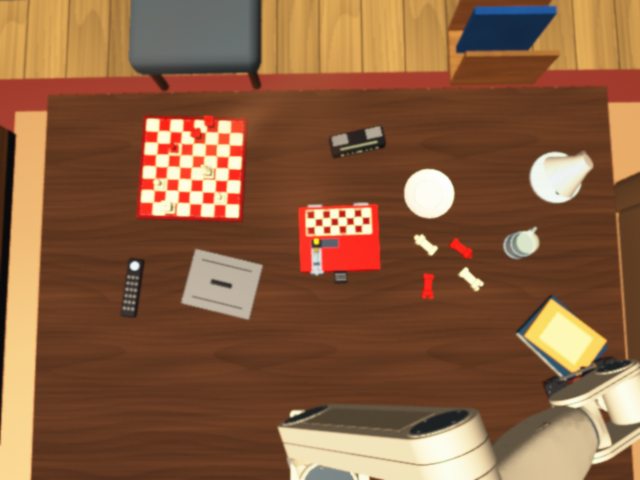

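View pics/scene0.png

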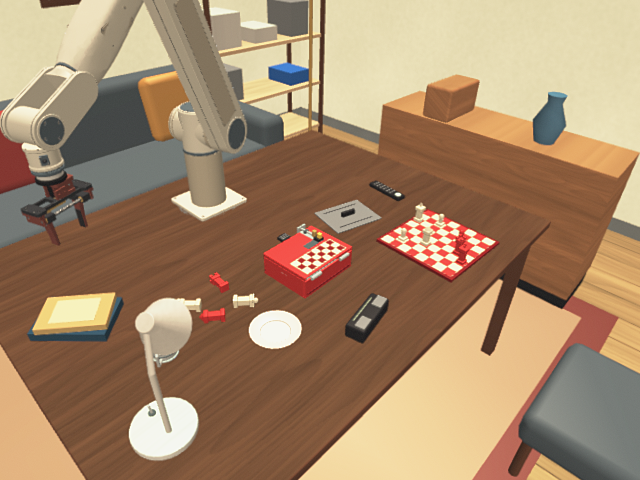

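The top view shows the case at (340,238) with the fin at (317,242) and its front towards the robot. The cover is at (222,284), and the four pieces are at (426,244), (461,248), (428,286) and (471,279).

```bash
python3 - <<'E'
from h import *
d=np.load("top0.npz");P=d["P"];px=d["px"].astype(int)
def rect(m,name):
    q=P[m][:,:2]; r=cv2.minAreaRect((q*1000).astype(np.float32)); print(name,m.sum(),"c",np.round(r[0],1),"size",np.round(r[1],1),"ang",round(r[2],1),"z",np.nanmedian(P[m][:,2]).round(4), "mean",q.mean(0).round(4))
hsv=cv2.cvtColor(d["px"],cv2.COLOR_BGR2HSV).astype(int)
V,U=np.mgrid[:480,:640]
def box(u0,u1,v0,v1): return (U>u0)&(U<u1)&(V>v0)&(V<v1)&np.isfinite(P[...,2])
b=box(290,390,195,285); rect(b&(P[...,2]>.07)&(P[...,2]<.085),"lid")
b=box(175,270,240,325); rect(b&(hsv[...,1]<60)&(hsv[...,2]>90),"cover")
rect(box(205,240,270,298)&(px.sum(2)<150),"rib")
for n,bb in dict(A=(408,442,228,260),B=(444,480,232,264),C=(415,442,268,304),D=(452,490,262,298)).items():
    b=box(*bb)&(P[...,2]>.012); rect(b,n)
rect(box(400,460,165,222)&(hsv[...,1]<60)&(hsv[...,2]>120),"saucer")
rect(box(500,545,225,262)&(P[...,2]>.03),"glass")
rect(box(318,400,120,165)&(P[...,2]>.012),"black box")
c=cam("wrist");print(np.array(c["T_tool_cam"]).round(3),c["fx"],c["cw"].round(3)); 
E
```

```text
lid 4792 c [572.8 -31.9] size [221.4 220.2] ang 1.5 z 0.0778 mean [ 0.5839 -0.0336]
cover 3745 c [464.2 309. ] size [203.9 160.8] ang 75.9 z 0.0043 mean [0.4637 0.3079]
rib 11 c [464.5 304.6] size [44.   1.4] ang 75.6 z 0.0239 mean [0.4641 0.3029]
A 198 c [ 569.7 -281.4] size [59.9 60.4] ang 2.5 z 0.0243 mean [ 0.5713 -0.2796]
B 202 c [ 556.1 -387. ] size [72.7 29.1] ang 52.7 z 0.0238 mean [ 0.5575 -0.3831]
C 214 c [ 451.4 -285.8] size [31.9 68. ] ang 84.9 z 0.0248 mean [ 0.4516 -0.2836]
D 213 c [ 479.7 -416.2] size [69.  53.3] ang 45.4 z 0.0251 mean [ 0.4704 -0.4069]
saucer 1875 c [ 724.3 -299.1] size [142.6 147.7] ang 50.0 z 0.0088 mean [ 0.7232 -0.2989]
glass 649 c [ 577.5 -548.7] size [69.3 93.2] ang 75.9 z 0.0986 mean [ 0.5652 -0.5421]
black box 1218 c [875.2 -89.2] size [ 83.  163.4] ang 1.9 z 0.0446 mean [ 0.8716 -0.0883]
[[ 0.    -0.967 -0.253  0.069]
 [ 1.     0.     0.    -0.   ]
 [-0.    -0.253  0.967 -0.141]
 [ 0.     0.     0.     1.   ]] 350.434573537928 [[ 0.347 -0.907 -0.238  0.281]
 [-0.938 -0.336 -0.087 -0.562]
 [-0.001  0.253 -0.967  0.385]
 [ 0.     0.     0.     1.   ]]
```

apply_moves --xyz '[[28.7, -22.3, -3], [28.7, -22.3, -3], [28.7, -22.3, -3], [28.7, -22.3, -3], [28.7, -22.3, -3], [28.7, -22.3, -3], [28.7, -22.3, -3], [28.7, -22.3, -3], [28.7, -22.3, -3], [28.7, -22.3, -3], [28.7, -22.3, -3], [28.7, -22.3, -3], [28.7, -22.3, -3], [28.7, -22.3, -3], [28.7, -22.3, -3], [28.7, -22.3, -3], [28.7, -22.3, -3], [28.7, -22.3, -3], [0, 0, 0]]' --rot '[[0, 0, 0], [0, 0, 0], [0, 0, 0], [0, 0, 0], [0, 0, 0], [0, 0, 0], [0, 0, 0], [0, 0, 0], [0, 0, 0], [0, 0, 0], [0, 0, 0], [0, 0, 0], [0, 0, -7], [0, 0, -7], [0, 0, -7], [0, 0, -7], [0, 0, -7], [0, 0, -7], [0, 0, -7]]' --gripper '[1, 1, 1, 1, 1, 1, 1, 1, 1, 1, 1, 1, 1, 1, 1, 1, 1, 1, 1]'

```text
t: 1.73
tcp_pos: [0.4997, -0.0044, 0.299]
orientation: [-0.001, 0.82, 0.573, 0.001]
wrist_force: [-0.1, -0.8, -1.0]
width: 0.0877
grip_force: 0.0
```

apply_moves --xyz '[[0, 0, 0], [0, 0, 0], [0, 0, 0], [0, 0, 0], [0, 0, 0], [0, 0, 0], [0, 0, 0], [0, 0, 0], [0, 0, 0], [0, 0, 0], [0, 0, 0], [0, 0, 0], [0, 0, 0], [0, 0, 0], [0, 0, 0], [0, 0, 0], [0, 0, 0], [0, 0, 0]]' --rot '[[0, 0, -7], [0, 0, -7], [0, 0, -7], [0, 0, -7], [0, 0, -7], [0, 0, -7], [0, 0, -7], [0, 0, -7], [0, 0, -7], [0, 0, -7], [0, 0, -7], [0, 0, -7], [0, 0, -7], [0, 0, -7], [0, 0, -7], [0, 0, -7], [0, 0, 0], [0, 0, 0]]' --gripper '[-0.4, -0.4, -0.4, -0.4, -0.4, -0.4, -0.4, -0.4, -0.4, -0.4, -0.4, -0.4, -0.4, -0.4, -0.4, -0.4, -0.4, -0.4]'

```text
t: 3.23
tcp_pos: [0.4998, -0.0092, 0.2985]
orientation: [-0.0, -0.009, 1.0, 0.0]
wrist_force: [-0.3, -0.2, -0.1]
width: 0.0264
grip_force: 0.0
```

```bash
python3 - <<'E'
from h import *
c=cam("wrist"); cv2.imwrite("pics/w1.png",c["pixels"]); P=cloud(c); np.savez("w1.npz",P=P,px=c["pixels"])
hsv=cv2.cvtColor(c["pixels"],cv2.COLOR_BGR2HSV).astype(int)
F=np.isfinite(P[...,2])&(P[...,1]>-.16)&(P[...,1]<.1)&(P[...,0]>.45)&(P[...,0]<.72)
red=((hsv[...,0]<8)|(hsv[...,0]>172))&(hsv[...,1]>150)
def rect(m,n):
    q=P[m][:,:2]; r=cv2.minAreaRect((q*1000).astype(np.float32)); print(n,m.sum(),np.round(r[0],1),np.round(r[1],1),round(r[2],2),"z",np.nanmedian(P[m][:,2]).round(4),"lo/hi",np.percentile(q,[1,99],axis=0).round(4).tolist())
rect(F&red&(abs(P[...,2]-.0785)<.004),"lidred")
yel=(abs(hsv[...,0]-25)<9)&(hsv[...,1]>120)
rect(F&yel&(P[...,2]>.088),"yellow")
rect(F&yel&(P[...,2]>.1),"yellowhi")
dark=c["pixels"].max(2)<60
rect(F&dark&(P[...,0]<.51)&(P[...,2]>.06),"tab")
E
```

```text
lidred 14342 [565.  -33.8] [153.3 220.5] 0.61 z 0.0796 lo/hi [[0.4991, -0.1418], [0.6352, 0.0737]]
yellow 6569 [499.9  10.3] [105.9  56.7] 46.2 z 0.3843 lo/hi [[0.4681, -0.044], [0.5467, 0.0299]]
yellowhi 6521 [499.3  10.3] [106.   55.8] 47.28 z 0.3843 lo/hi [[0.4681, -0.044], [0.4835, 0.0296]]
tab 38791 [486.6 -10.1] [115.5  46.5] 87.39 z 0.3936 lo/hi [[0.4657, -0.0619], [0.4973, 0.0425]]
```

View pics/w1.png

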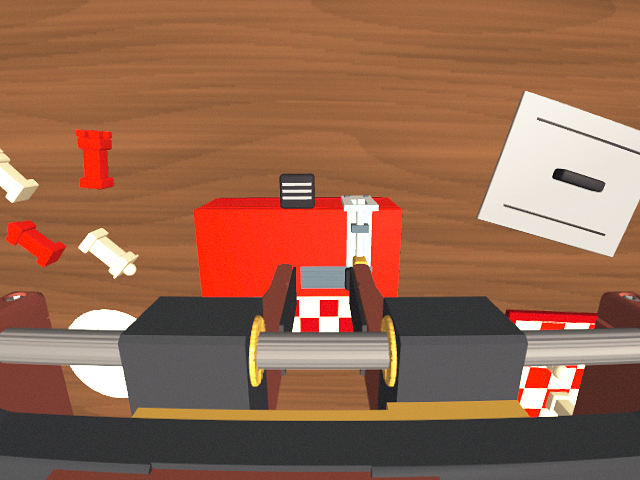

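The wrist view shows the case with its tab at (297,190), the keeper and bolt at (358,230), and the fin near (360,265) partly hidden by the fingers.

```bash
python3 - <<'E'
from h import *
d=np.load("w1.npz");P=d["P"];px=d["px"]
hsv=cv2.cvtColor(px,cv2.COLOR_BGR2HSV).astype(int)
F=np.isfinite(P[...,2])&(P[...,1]>-.16)&(P[...,1]<.1)&(P[...,0]>.45)&(P[...,0]<.72)
red=((hsv[...,0]<8)|(hsv[...,0]>172))&(hsv[...,1]>150)
q=P[F&red&(abs(P[...,2]-.0795)<.004)][:,:2]
def fit(a,b,bins,f):
    X=[];Y=[]
    for l,h in zip(bins[:-1],bins[1:]):
        m=(a>=l)&(a<h)
        if m.sum()>15: X.append((l+h)/2);Y.append(f(b[m]))
    X=np.array(X);Y=np.array(Y)
    for _ in range(3):
        k=np.polyfit(X,Y,1); r=abs(Y-np.polyval(k,X)); g=r<=max(.001,2*np.median(r)); X,Y=X[g],Y[g]
    return k,r.max().round(4),len(X)
lo=lambda v:np.percentile(v,2); hi=lambda v:np.percentile(v,98)
print("front x(y)",fit(q[:,1],q[:,0],np.arange(-.14,.075,.008),lo))
print("right y(x)",fit(q[:,0],q[:,1],np.arange(.5,.6,.006),lo))
print("left y(x)",fit(q[:,0],q[:,1],np.arange(.5,.6,.006),hi))
dark=px.max(2)<75
V,U=np.mgrid[:480,:640]
m=(U>265)&(U<330)&(V>165)&(V<206)&np.isfinite(P[...,2])&(P[...,2]>.06)
t=P[m];r=cv2.minAreaRect((t[:,:2]*1000).astype(np.float32));print("tab",r,np.median(t[:,2]))
d=np.load("top0.npz");P=d["P"];px=d["px"];hsv=cv2.cvtColor(px,cv2.COLOR_BGR2HSV).astype(int)
m=(abs(P[...,2]-.0785)<.006)&(P[...,0]>.55)&(P[...,0]<.72)&(P[...,1]>-.17)&(P[...,1]<.1)
q=P[m][:,:2]
print("back top",fit(q[:,1],q[:,0],np.arange(-.13,.06,.008),hi))
print("right",fit(q[:,0],q[:,1],np.arange(.51,.67,.006),lo)); print("left",fit(q[:,0],q[:,1],np.arange(.51,.67,.006),hi))
E
```

```text
front x(y) (array([-0.01990218,  0.4994433 ]), np.float64(0.0008), 16)
right y(x) (array([ 0.00045024, -0.14049888]), np.float64(0.0008), 16)
left y(x) (array([0.04634567, 0.0467001 ]), np.float64(0.0008), 16)
tab ((479.3997802734375, -36.00413131713867), (32.53455352783203, 36.10302734375), 1.3770931959152222) 0.07852578730250881
back top (array([-0.02136553,  0.67290794]), np.float64(0.002), 22)
right (array([ 0.02816341, -0.1534104 ]), np.float64(0.0011), 12)
left (array([0.04861643, 0.04432285]), np.float64(0.0015), 10)
```

apply_moves --xyz '[[-26.3, 12.9, 20], [-26.3, 12.9, 20], [-26.3, 12.9, 20], [0, 0, 30], [0, 0, 30], [0, 0, 30], [0, 0, 20], [0, 0, 14.5], [0, 0, 0], [0, 0, 0]]' --rot '[[0, 0, 0], [0, 0, 0], [0, 0, 0], [0, 0, 0], [0, 0, 0], [0, 0, 0], [0, 0, 0], [0, 0, 0], [0, 0, 0], [0, 0, 0]]' --gripper '[-0.4, -0.4, -0.4, -0.4, -0.4, -0.4, -0.4, -0.4, -0.4, -0.4]'

```text
t: 4.12
tcp_pos: [0.5777, 0.0312, 0.1134]
orientation: [-0.001, -0.01, 1.0, -0.0]
wrist_force: [-0.5, 0.6, 0.3]
width: 0.0267
grip_force: 0.0
```

apply_moves --xyz '[[0, 0, 0], [0, 0, 0], [0, 0, 0], [0, 0, 0]]' --rot '[[0, 0, 0], [0, 0, 0], [0, 0, 0], [0, 0, 0]]' --gripper '[-1, -1, -1, -1]' --squeeze 15

```text
t: 4.45
tcp_pos: [0.578, 0.0309, 0.1144]
orientation: [0.0, -0.011, 1.0, -0.0]
wrist_force: [-0.6, -1.7, 0.0]
width: 0.0119
grip_force: 15.0
```

apply_moves --xyz '[[0, -6, 0], [0, -8, 0], [0, -8, 0], [0, -8, 0], [0, -8, 0], [0, 0, 0], [0, 0, 0], [0, 0, 0], [0, 0, 0]]' --rot '[[0, 0, 0], [0, 0, 0], [0, 0, 0], [0, 0, 0], [0, 0, 0], [0, 0, 0], [0, 0, 0], [0, 0, 0], [0, 0, 0]]' --gripper '[-1, -1, -1, -1, -1, -1, -1, -0.4, -0.4]'

```text
t: 5.2
tcp_pos: [0.5785, -0.0067, 0.114]
orientation: [-0.0, -0.011, 1.0, 0.0]
wrist_force: [-0.3, -0.4, 0.3]
width: 0.0217
grip_force: 0.0
```

apply_moves --xyz '[[0, 0, -20], [0, 0, -20], [12.5, 19, 0], [12.5, 19, 0], [0, 0, 20], [0, 0, 24], [0, 0, 0], [0, 0, 0], [0, 0, 0], [0, 0, 0], [0, 0, 0]]' --rot '[[0, 0, 0], [0, 0, 0], [0, 0, 0], [0, 0, 0], [0, 0, 0], [0, 0, 0], [0, 0, 0], [0, 0, 0], [0, 0, 0], [0, 0, 0], [0, 0, 0]]' --gripper '[-0.4, -0.4, -0.4, -0.4, -0.4, -0.4, -0.4, -1, -1, -1, -1]' --squeeze 20

```text
t: 6.12
tcp_pos: [0.5535, 0.0304, 0.1109]
orientation: [0.001, -0.011, 1.0, -0.0]
wrist_force: [-0.1, -1.6, -1.9]
width: 0.0136
grip_force: 20.0
```

apply_moves --xyz '[[-5, 0, 0], [-6, 0, 0], [-6, 0, 0], [-6, 0, 0], [0, 0, 0], [0, 0, 0]]' --rot '[[0, 0, 0], [0, 0, 0], [0, 0, 0], [0, 0, 0], [0, 0, 0], [0, 0, 0]]' --gripper '[-1, -1, -1, -1, -1, -1]'

```text
t: 6.62
tcp_pos: [0.5767, 0.0309, 0.1108]
orientation: [0.0, -0.011, 1.0, -0.0]
wrist_force: [-4.3, -3.4, 7.3]
width: 0.0135
grip_force: 20.0
```

apply_moves --xyz '[[0, 0, 0], [0, 0, 0], [0, 0, -20], [0, 0, -20], [33.7, -21.7, 0], [33.7, -21.7, 0], [33.6, -21.6, 0], [0, 0, 25], [0, 0, 25], [0, 0, 27], [0, 0, 0], [0, 0, 0], [0, 0, 0], [0, 0, 0], [0, 0, 0]]' --rot '[[0, 0, 0], [0, 0, 0], [0, 0, 0], [0, 0, 0], [0, 0, 0], [0, 0, 0], [0, 0, 0], [0, 0, 0], [0, 0, 0], [0, 0, 0], [0, 0, 0], [0, 0, 0], [0, 0, 0], [0, 0, 0], [0, 0, 0]]' --gripper '[-0.4, -0.4, -0.4, 0.23, 0.23, 0.23, 0.23, 0.23, 0.23, 0.23, 0.23, -1, -1, -1, -1]' --squeeze 25

```text
t: 7.87
tcp_pos: [0.4776, -0.0364, 0.0745]
orientation: [0.001, -0.011, 1.0, -0.0]
wrist_force: [0.3, -3.0, -2.0]
width: 0.0357
grip_force: 25.0
```

```bash
python3 - <<'E'
from h import *
p=sense()["tcp_pos"]; g=p[2]-.003
# lid arc, tool frame steps (tool x=-case x, z down) for vertical hand
import math
xh,zh=.5895+.090,.0645
r=math.hypot(.202,.007);a0=math.atan2(.007,.202)
ph=np.linspace(0,1.72,16); ph=np.r_[0,1.72*np.linspace(0,1,17)[1:]]
x=-r*np.cos(ph+a0); z=r*np.sin(ph+a0)
print(np.c_[-np.diff(x)*1000,-np.diff(z)*1000].round(1).tolist()); print(p,sense()["width"])
E
```

```text
[[-1.9, -21.6], [-4.2, -21.3], [-6.5, -20.7], [-8.7, -19.9], [-10.8, -18.9], [-12.7, -17.6], [-14.5, -16.1], [-16.2, -14.5], [-17.6, -12.7], [-18.9, -10.7], [-19.9, -8.6], [-20.7, -6.4], [-21.3, -4.2], [-21.6, -1.8], [-21.7, 0.5], [-21.5, 2.8]]
[ 0.47758501 -0.03641643  0.07448333] 0.035721851071516486
```

apply_moves --xyz '[[-1, 0, -10.8], [-1, 0, -10.8], [-4.2, 0, -21.3], [0, 0, 0]]' --rot '[[0, 0, 0], [0, 0, 0], [0, 0, 0], [0, 0, 0]]' --gripper '[-1, -1, -1, -1]'

```text
t: 8.2
tcp_pos: [0.4838, -0.0363, 0.1193]
orientation: [0.001, -0.011, 1.0, -0.0]
wrist_force: [-3.0, -2.9, 1.6]
width: 0.0357
grip_force: 25.0
```

apply_moves --xyz '[[-6.5, 0, -20.7], [-8.7, 0, -19.9], [-10.8, 0, -18.9], [-12.7, 0, -17.6], [-14.5, 0, -16.1], [-16.2, 0, -14.5], [-17.6, 0, -12.7], [-18.9, 0, -10.7], [-19.9, 0, -8.6], [-20.7, 0, -6.4], [-21.3, 0, -4.2], [-21.6, 0, -1.8], [-21.7, 0, 0.5], [-21.5, 0, 2.8], [0, 0, 0], [0, 0, 0]]' --rot '[[0, 0, 0], [0, 0, 0], [0, 0, 0], [0, 0, 0], [0, 0, 0], [0, 0, 0], [0, 0, 0], [0, 0, 0], [0, 0, 0], [0, 0, 0], [0, 0, 0], [0, 0, 0], [0, 0, 0], [0, 0, 0], [0, 0, 0], [0, 0, 0]]' --gripper '[-1, -1, -1, -1, -1, -1, -1, -1, -1, -1, -1, -1, -1, -1, -1, -1]'

```text
t: 9.53
tcp_pos: [0.7175, -0.0309, 0.2667]
orientation: [0.003, -0.011, 1.0, -0.0]
wrist_force: [1.5, -1.5, 3.6]
width: 0.0355
grip_force: 25.0
```

apply_moves --xyz '[[0, 0, 0], [0, 0, 0], [0, 0, 0], [0, 0, -20], [0, 0, -25], [39, 0, 0], [39, 0, 0], [39, 0, 0], [39, 0, 0], [39, 0, 0], [39, 0, 0], [0, 0, 0], [0, 0, 0]]' --rot '[[0, 0, 0], [0, 0, 0], [0, 0, 0], [0, 0, 0], [0, 0, 0], [0, 0, 0], [0, 0, 0], [0, 0, 0], [0, 0, 0], [0, 0, 0], [0, 0, 0], [0, 0, 0], [0, 0, 0]]' --gripper '[0.23, 0.23, 0.23, 0.23, 0.23, 0.23, 0.23, 0.23, 0.23, 0.23, 0.23, 0.23, 0.23]'

```text
t: 10.62
tcp_pos: [0.4794, -0.0358, 0.3102]
orientation: [0.0, -0.011, 1.0, 0.0]
wrist_force: [0.3, -0.4, -0.3]
width: 0.0538
grip_force: 0.0
```

```bash
cat >> h.py <<'E'
def pieces(c,P):
    """piece blobs right of the case -> dict name: centre (mid of 71 long axis box), yaw along, colour"""
    hsv=cv2.cvtColor(c["pixels"],cv2.COLOR_BGR2HSV).astype(int)
    m=np.isfinite(P[...,2])&(P[...,2]>.010)&(P[...,2]<.05)&(P[...,0]>.3)&(P[...,0]<.66)&(P[...,1]<-.19)&(P[...,1]>-.5)
    n,l,st,_=cv2.connectedComponentsWithStats(m.astype(np.uint8))
    out=[]
    for i in range(1,n):
        k=l==i
        if st[i,4]<60: continue
        q=P[k]; hi=q[:,2]>.016
        r=cv2.minAreaRect((q[hi][:,:2]*1000).astype(np.float32)); (cx,cy),(w,h),a=r
        yaw=a if w>h else a+90
        s=np.median(hsv[k][:,1]); 
        out.append(("red" if s>150 else "ivory",(round(cx,1),round(cy,1)),(round(w,1),round(h,1)),round((yaw+90)%180-90,1),int(st[i,4])))
    return out
E
python3 - <<'E'
from h import *
c=cam("wrist");P=cloud(c); cv2.imwrite("pics/w2.png",c["pixels"]);np.savez("w2.npz",P=P,px=c["pixels"]); print(sense()["tcp_pos"])
for o in pieces(c,P):print(o)
c=cam("top");P=cloud(c)
for o in pieces(c,P):print("top",o)
E
```

```text
[ 0.48119632 -0.03592505  0.31056012]
('red', (453.8, -285.6), (29.7, 68.8), -3.9, 1393)
('ivory', (473.1, -408.5), (69.6, 29.7), 45.8, 1422)
('red', (557.3, -387.6), (73.4, 29.1), 52.4, 1178)
('ivory', (574.7, -280.2), (71.5, 30.1), 48.1, 1133)
top ('ivory', (572.2, -278.9), (69.6, 30.3), 47.5, 205)
top ('red', (556.5, -385.5), (71.4, 28.8), 52.6, 210)
top ('ivory', (470.6, -407.0), (68.4, 28.8), 47.1, 216)
top ('red', (451.5, -283.6), (30.3, 68.0), -5.6, 216)
```

View pics/w2.png

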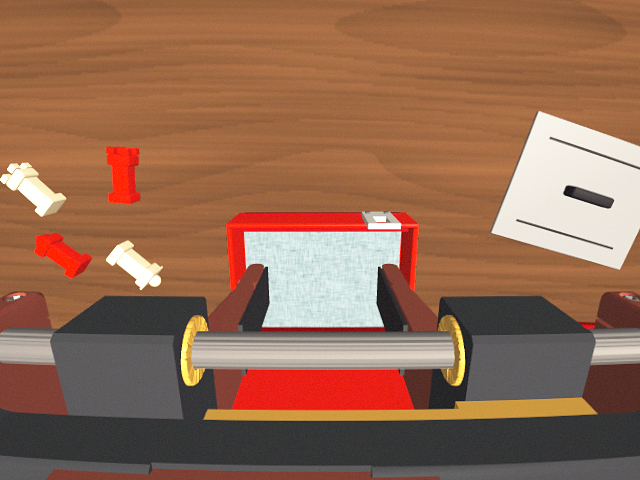

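Lid open; four pieces on the left side: queen (135,265), red bishop (62,255), red rook (123,175), ivory rook (33,188). Going to the queen.

apply_moves --xyz '[[-11.9, -35.7, 12], [-11.9, -35.7, 12], [-11.9, -35.7, 12], [-11.9, -35.7, 12], [-11.9, -35.7, 12], [-11.9, -35.7, 12], [-11.9, -35.7, 12], [0, 0, 6], [0, 0, 6], [0, 0, 6], [0, 0, 6], [0, 0, 6], [0, 0, 6], [0, 0, 6], [0, 0, 6]]' --rot '[[0, 0, 0], [0, 0, 0], [0, 0, 0], [0, 0, 0], [0, 0, 0], [0, 0, 0], [0, 0, 0], [0, 0, 7], [0, 0, 7], [0, 0, 7], [0, 0, 7], [0, 0, 7], [0, 0, 7], [0, 0, 7], [0, 0, 7]]' --gripper '[-0.09, -0.09, -0.09, -0.09, -0.09, -0.09, -0.09, -0.09, -0.09, -0.09, -0.09, -0.09, -0.09, -0.09, -0.09]'

```text
t: 11.97
tcp_pos: [0.5715, -0.2845, 0.1767]
orientation: [0.0, 0.462, 0.887, 0.0]
wrist_force: [0.7, -1.3, 0.8]
width: 0.0397
grip_force: 0.0
```

apply_moves --xyz '[[0, 0, 7], [0, 0, 7], [0, 0, 7], [0, 0, 7], [0, 0, 7], [0, 0, 7], [0, 0, 7], [0, 0, 7], [0, 0, 5], [0, 0, 5], [0, 0, 5], [0, 0, 0], [0, 0, 0]]' --rot '[[0, 0, 7], [0, 0, 7], [0, 0, 7], [0, 0, 7], [0, 0, 7], [0, 0, 7], [0, 0, 7], [0, 0, 7], [0, 0, 7], [0, 0, 7], [0, 0, 7], [0, 0, 0], [0, 0, 0]]' --gripper '[-0.09, -0.09, -0.09, -0.09, -0.09, -0.09, -0.09, -0.09, -0.09, -0.09, -0.09, -0.09, -0.09]'

```text
t: 13.05
tcp_pos: [0.5708, -0.2842, 0.1059]
orientation: [-0.0, 0.912, 0.411, -0.0]
wrist_force: [-0.2, 0.3, 0.2]
width: 0.0401
grip_force: 0.0
```

```bash
cat >> h.py <<'E'
def tool():
    s=sense(); q=s["orientation"]; M=R.from_quat([q[1],q[2],q[3],q[0]]).as_matrix()
    return np.array(s["tcp_pos"]),M,np.degrees(np.arctan2(M[1,0],M[0,0]))
def to(x,y,z,yaw=None):
    p,M,w=tool(); d=(np.array([x,y,z])-p)*1000
    print("tcp",p.round(4),"yaw",w.round(2),"q6",sense()["qpos"][5].round(2),"shift tool",(M.T@d).round(1),"rotz",None if yaw is None else round(-((yaw-w+180)%360-180),1))
E
python3 - <<'E'
from h import *
c=cam("wrist");P=cloud(c); cv2.imwrite("pics/w3.png",c["pixels"])
for o in pieces(c,P):print(o)
to(.570,-.284,.0255,48)
E
```

```text
('ivory', (655.9, -298.2), (8.1, 63.0), -90.0, 785)
('ivory', (576.0, -280.9), (71.9, 29.5), 49.5, 3694)
('ivory', (496.4, -385.1), (4.7, 28.2), -42.8, 651)
tcp [ 0.5708 -0.2842  0.1064] yaw 48.5 q6 0.24 shift tool [-0.4 -0.7 80.9] rotz 0.5
```

View pics/w3.png

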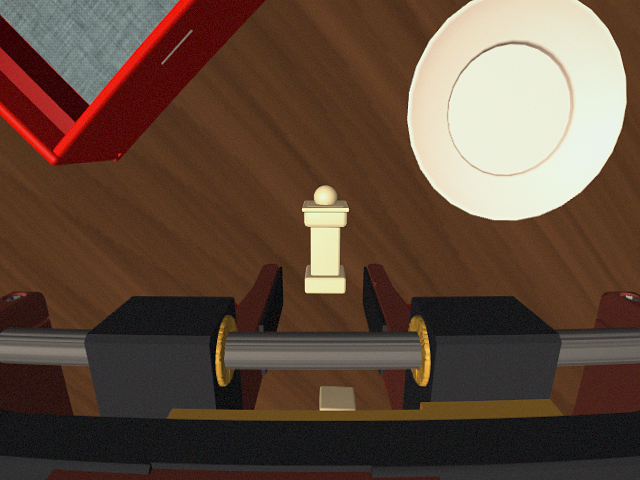

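The queen is at (325,245), centred between the fingers.

apply_moves --xyz '[[-0.5, 1.8, 25], [0, 0, 25], [0, 0, 20], [0, 0, 10.5], [0, 0, 0], [0, 0, 0], [0, 0, 0], [0, 0, 0], [0, 0, 0]]' --rot '[[0, 0, -1], [0, 0, 0], [0, 0, 0], [0, 0, 0], [0, 0, 0], [0, 0, 0], [0, 0, 0], [0, 0, 0], [0, 0, 0]]' --gripper '[-0.09, -0.09, -0.09, -0.09, -0.09, -1, -1, -1, -1]' --squeeze 30

```text
t: 13.85
tcp_pos: [0.572, -0.286, 0.0278]
orientation: [0.001, 0.909, 0.417, 0.001]
wrist_force: [0.1, 0.4, 1.7]
width: 0.0201
grip_force: 30.0
```

apply_moves --xyz '[[0, 0, -25], [0, 0, -40], [0, 0, -40], [29.5, -22, 0], [29.5, -22, 0], [29.5, -22, 0], [29.5, -22, 0], [29.5, -22, 0], [0, 0, 0], [0, 0, 0], [0, 0, 0], [0, 0, 0], [0, 0, 0], [0, 0, 0], [0, 0, 0], [0, 0, 0], [0, 0, 0]]' --rot '[[0, 0, 0], [0, 0, 0], [0, 0, 0], [0, 0, 0], [0, 0, 0], [0, 0, 0], [0, 0, 0], [0, 0, 0], [0, 0, 6.9], [0, 0, 6.9], [0, 0, 6.9], [0, 0, 6.9], [0, 0, 6.9], [0, 0, 6.9], [0, 0, 6.9], [0, 0, 0], [0, 0, 0]]' --gripper '[-1, -1, -1, -1, -1, -1, -1, -1, -1, -1, -1, -1, -1, -1, -1, -1, -1]'

```text
t: 15.27
tcp_pos: [0.5841, -0.102, 0.132]
orientation: [0.0, 1.0, 0.01, 0.0]
wrist_force: [-1.0, 0.8, -1.4]
width: 0.0203
grip_force: 30.0
```

```bash
python3 - <<'E'
from h import *
to(.584,-.1022,.0315,1.26); c=cam("top"); 
for o in pieces(c,cloud(c)):print(o)
E
```

```text
tcp [ 0.5841 -0.102   0.132 ] yaw 1.18 q6 1.36 shift tool [-2.000e-01  1.000e-01  1.005e+02] rotz -0.1
('red', (556.5, -384.2), (68.1, 29.2), 52.5, 206)
('ivory', (470.7, -406.9), (69.6, 27.9), 46.6, 218)
('red', (451.4, -283.9), (28.9, 68.1), -4.4, 215)
```

apply_moves --xyz '[[0, 0, 30], [0, 0, 30], [0, 0, 24], [0, 0, 11], [0, 0, 3.5], [0, 0, 0], [0, 0, 0], [0, 0, 0], [0, 0, 0]]' --rot '[[0, 0, 0], [0, 0, 0], [0, 0, 0], [0, 0, 0], [0, 0, 0], [0, 0, 0], [0, 0, 0], [0, 0, 0], [0, 0, 0]]' --gripper '[-1, -1, -1, -1, -1, -1, -0.36, -0.36, -0.36]'

```text
t: 16.07
tcp_pos: [0.5845, -0.1021, 0.0335]
orientation: [0.0, 1.0, 0.009, 0.001]
wrist_force: [0.7, -0.0, 0.7]
width: 0.0277
grip_force: 0.0
```

apply_moves --xyz '[[0, 0, -25], [0, 0, -40], [0, 0, -30], [-3.5, 35, 0], [-3.5, 35, 0], [-3.5, 35, 0], [-3.5, 35, 0], [-3.5, 35, 0], [-3.5, 35, 0], [-3.5, 35, 0], [-3.5, 35, 0], [0, 0, 3], [0, 0, 3], [0, 0, 3], [0, 0, 3], [0, 0, 3], [0, 0, 3], [0, 0, 3], [0, 0, 3], [0, 0, 0]]' --rot '[[0, 0, 0], [0, 0, 0], [0, 0, 0], [0, 0, 0], [0, 0, 0], [0, 0, 0], [0, 0, 0], [0, 0, 0], [0, 0, 0], [0, 0, 0], [0, 0, 0], [0, 0, -6.4], [0, 0, -6.4], [0, 0, -6.4], [0, 0, -6.4], [0, 0, -6.4], [0, 0, -6.4], [0, 0, -6.4], [0, 0, -6.4], [0, 0, 0]]' --gripper '[-0.36, -0.36, -0.36, -0.09, -0.09, -0.09, -0.09, -0.09, -0.09, -0.09, -0.09, -0.09, -0.09, -0.09, -0.09, -0.09, -0.09, -0.09, -0.09, -0.09]'

```text
t: 17.73
tcp_pos: [0.5604, -0.3822, 0.1036]
orientation: [-0.0, 0.897, 0.442, -0.0]
wrist_force: [-0.0, 0.4, -0.1]
width: 0.04
grip_force: 0.0
```

```bash
cat >> h.py <<'E'
def near(headsign):
    """wrist look: nearest piece to TCP; headsign +1 if head points along tool x; prints shift to grasp"""
    c=cam("wrist"); P=cloud(c); p,M,w=tool()
    o=min(pieces(c,P),key=lambda o:np.hypot(o[1][0]-p[0]*1e3,o[1][1]-p[1]*1e3))
    yaw=w+((o[3]-w+90)%180-90); a=np.radians(yaw)
    g=np.array(o[1])-6.5*headsign*np.array([np.cos(a),np.sin(a)])
    print(o,"grasp",g.round(1)); to(g[0]/1e3,g[1]/1e3,.0275,yaw); return c
E
python3 - <<'E'
from h import *
near(-1)
c=cam("top");P=cloud(c);hsv=cv2.cvtColor(c["pixels"],cv2.COLOR_BGR2HSV)
m=(P[...,2]>.0)&(P[...,2]<.045)&(P[...,0]>.51)&(P[...,0]<.665)&(P[...,1]>-.14)&(P[...,1]<-.06)&(P[...,2]>.02)
q=P[m];r=cv2.minAreaRect((q[:,:2]*1e3).astype(np.float32));print("inA",r,np.percentile(q[:,2],[10,50,90]))
E
```

```text
('red', (558.1, -387.8), (71.2, 28.0), 52.8, 3478) grasp [ 562.  -382.6]
tcp [ 0.5606 -0.3823  0.1039] yaw 52.08 q6 0.05 shift tool [ 0.7  1.4 76.4] rotz -0.7
inA ((587.9183959960938, -98.93988037109375), (154.0032958984375, 76.45252227783203), 0.24417294561862946) [0.0242664  0.03135468 0.0397748 ]
```

apply_moves --xyz '[[0.7, 1.4, 25], [0, 0, 25], [0, 0, 20], [0, 0, 6.4], [0, 0, 0], [0, 0, 0], [0, 0, 0], [0, 0, 0], [0, 0, 0]]' --rot '[[0, 0, -0.7], [0, 0, 0], [0, 0, 0], [0, 0, 0], [0, 0, 0], [0, 0, 0], [0, 0, 0], [0, 0, 0], [0, 0, 0]]' --gripper '[-0.09, -0.09, -0.09, -0.09, -0.09, -1, -1, -1, -1]' --squeeze 30

```text
t: 18.58
tcp_pos: [0.563, -0.3833, 0.029]
orientation: [0.001, 0.896, 0.445, 0.001]
wrist_force: [-1.1, 0.4, 3.4]
width: 0.0197
grip_force: 30.0
```

apply_moves --xyz '[[0, 0, -25], [0, 0, -40], [0, 0, -40], [30.3, -20.1, 0], [30.3, -20.1, 0], [30.3, -20.1, 0], [30.3, -20.1, 0], [30.3, -20.1, 0], [30.3, -20.1, 0], [30.3, -20.1, 0], [30.3, -20.1, 0], [30.3, -20.1, 0], [0, 0, 0]]' --rot '[[0, 0, 0], [0, 0, 0], [0, 0, 0], [0, 0, 0], [0, 0, 0], [0, 0, 0], [0, 0, 0], [0, 0, 0], [0, 0, 0], [0, 0, 0], [0, 0, 0], [0, 0, 0], [0, 0, 0]]' --gripper '[-1, -1, -1, -1, -1, -1, -1, -1, -1, -1, -1, -1, -1]'

```text
t: 19.67
tcp_pos: [0.5828, -0.0509, 0.1332]
orientation: [-0.0, 0.895, 0.447, 0.001]
wrist_force: [-0.1, 0.7, -0.7]
width: 0.0199
grip_force: 30.0
```

apply_moves --xyz '[[0, 0, 0], [0, 0, 0], [0, 0, 0], [0, 0, 0], [0, 0, 0], [0, 0, 0], [0, 0, 0], [0, 0, 0], [0, 0, 0], [0, 0, 0]]' --rot '[[0, 0, 6.45], [0, 0, 6.45], [0, 0, 6.45], [0, 0, 6.45], [0, 0, 6.45], [0, 0, 6.45], [0, 0, 6.45], [0, 0, 6.45], [0, 0, 0], [0, 0, 0]]' --gripper '[-1, -1, -1, -1, -1, -1, -1, -1, -1, -1]'

```text
t: 20.5
tcp_pos: [0.5827, -0.0566, 0.1329]
orientation: [0.0, 1.0, 0.013, 0.0]
wrist_force: [-0.3, -0.2, -0.6]
width: 0.0197
grip_force: 30.0
```

```bash
python3 - <<'E'
from h import *
to(.583,-.0562,.034,1.26)
c=cam("top"); 
for o in pieces(c,cloud(c)):print(o)
E
```

```text
tcp [ 0.5827 -0.0566  0.1329] yaw 1.44 q6 1.43 shift tool [ 0.2 -0.4 98.9] rotz 0.2
('ivory', (470.9, -407.3), (68.9, 29.2), 46.9, 218)
('red', (451.5, -283.9), (29.1, 67.7), -5.0, 220)
```

apply_moves --xyz '[[0, 0, 30], [0, 0, 30], [0, 0, 24], [0, 0, 11], [0, 0, 3.5], [0, 0, 0], [0, 0, 0], [0, 0, 0], [0, 0, 0]]' --rot '[[0, 0, 0], [0, 0, 0], [0, 0, 0], [0, 0, 0], [0, 0, 0], [0, 0, 0], [0, 0, 0], [0, 0, 0], [0, 0, 0]]' --gripper '[-1, -1, -1, -1, -1, -1, -0.36, -0.36, -0.36]'

```text
t: 21.3
tcp_pos: [0.5831, -0.0562, 0.0346]
orientation: [0.0, 1.0, 0.011, 0.001]
wrist_force: [0.4, -0.4, 0.6]
width: 0.028
grip_force: 0.0
```

apply_moves --xyz '[[0, 0, -25], [0, 0, -40], [0, 0, -30], [-18.2, 32.5, 0], [-18.2, 32.5, 0], [-18.2, 32.5, 0], [-18.2, 32.5, 0], [-18.2, 32.5, 0], [-18.2, 32.5, 0], [-18.2, 32.5, 0], [0, 0, 20], [0, 0, 5], [0, 0, 0]]' --rot '[[0, 0, 0], [0, 0, 0], [0, 0, 0], [0, 0, 0], [0, 0, 0], [0, 0, 0], [0, 0, 0], [0, 0, 0], [0, 0, 0], [0, 0, 0], [0, 0, 5.8], [0, 0, 0], [0, 0, 0]]' --gripper '[-0.36, -0.36, -0.36, -0.09, -0.09, -0.09, -0.09, -0.09, -0.09, -0.09, -0.09, -0.09, -0.09]'

```text
t: 22.38
tcp_pos: [0.4592, -0.286, 0.1029]
orientation: [-0.001, 0.999, -0.039, -0.001]
wrist_force: [-0.2, 0.3, -0.0]
width: 0.0397
grip_force: 0.0
```

```bash
python3 - <<'E'
from h import *
near(-1)
E
```

```text
('red', (453.8, -285.9), (28.0, 68.1), -4.5, 3725) grasp [ 460.3 -286.4]
tcp [ 0.46   -0.2857  0.1036] yaw -4.37 q6 1.07 shift tool [ 0.5  0.8 76.1] rotz 0.1
```

apply_moves --xyz '[[0.5, 0.8, 25], [0, 0, 25], [0, 0, 20], [0, 0, 6.1], [0, 0, 0], [0, 0, 0], [0, 0, 0], [0, 0, 0], [0, 0, 0]]' --rot '[[0, 0, 0], [0, 0, 0], [0, 0, 0], [0, 0, 0], [0, 0, 0], [0, 0, 0], [0, 0, 0], [0, 0, 0], [0, 0, 0]]' --gripper '[-0.09, -0.09, -0.09, -0.09, -0.09, -1, -1, -1, -1]' --squeeze 30

```text
t: 23.18
tcp_pos: [0.4615, -0.2876, 0.0291]
orientation: [0.001, 0.999, -0.039, 0.001]
wrist_force: [0.2, 1.9, 3.7]
width: 0.0199
grip_force: 30.0
```

apply_moves --xyz '[[0, 0, -25], [0, 0, -40], [0, 0, -40], [12.5, -35.4, 0], [12.5, -35.4, 0], [12.5, -35.4, 0], [12.5, -35.4, 0], [12.5, -35.4, 0], [12.5, -35.4, 0], [12.5, -35.4, 0], [12.5, -35.4, 0], [0, 0, 0], [0, 0, 0], [0, 0, 0]]' --rot '[[0, 0, 0], [0, 0, 0], [0, 0, 0], [0, 0, 0], [0, 0, 0], [0, 0, 0], [0, 0, 0], [0, 0, 0], [0, 0, 0], [0, 0, 0], [0, 0, 0], [0, 0, -5.7], [0, 0, 0], [0, 0, 0]]' --gripper '[-1, -1, -1, -1, -1, -1, -1, -1, -1, -1, -1, -1, -1, -1]'

```text
t: 24.35
tcp_pos: [0.5825, -0.0126, 0.1331]
orientation: [0.0, 1.0, 0.01, -0.0]
wrist_force: [-0.4, 0.1, -0.1]
width: 0.0197
grip_force: 30.0
```

```bash
python3 - <<'E'
from h import *
to(.582,-.0122,.034,1.26); print(sense()["width"])
c=cam("top"); 
for o in pieces(c,cloud(c)):print(o)
E
```

```text
tcp [ 0.5825 -0.0126  0.1331] yaw 1.1 q6 1.51 shift tool [-0.5 -0.5 99.1] rotz -0.2
0.019702212051126097
('ivory', (470.3, -406.4), (69.1, 28.8), 48.0, 220)
```

apply_moves --xyz '[[0, 0, 30], [0, 0, 30], [0, 0, 24], [0, 0, 11], [0, 0, 3.7], [0, 0, 0], [0, 0, 0], [0, 0, 0], [0, 0, 0]]' --rot '[[0, 0, 0], [0, 0, 0], [0, 0, 0], [0, 0, 0], [0, 0, 0], [0, 0, 0], [0, 0, 0], [0, 0, 0], [0, 0, 0]]' --gripper '[-1, -1, -1, -1, -1, -1, -0.36, -0.36, -0.36]'

```text
t: 25.15
tcp_pos: [0.5832, -0.0133, 0.0349]
orientation: [0.0, 1.0, 0.01, 0.001]
wrist_force: [0.9, 0.7, -0.5]
width: 0.0279
grip_force: 0.0
```

apply_moves --xyz '[[0, 0, -25], [0, 0, -40], [0, 0, -30], [-10.2, 35.4, 0], [-10.2, 35.4, 0], [-10.2, 35.4, 0], [-10.2, 35.4, 0], [-10.2, 35.4, 0], [-10.2, 35.4, 0], [-10.2, 35.4, 0], [-10.2, 35.4, 0], [-10.2, 35.4, 0], [-10.2, 35.4, 0], [-10.2, 35.4, 0]]' --rot '[[0, 0, 0], [0, 0, 0], [0, 0, 0], [0, 0, 0], [0, 0, 0], [0, 0, 0], [0, 0, 0], [0, 0, 0], [0, 0, 0], [0, 0, 0], [0, 0, 0], [0, 0, 0], [0, 0, 0], [0, 0, 0]]' --gripper '[-0.36, -0.36, -0.36, -0.09, -0.09, -0.09, -0.09, -0.09, -0.09, -0.09, -0.09, -0.09, -0.09, -0.09]'

```text
t: 26.32
tcp_pos: [0.4777, -0.4064, 0.1297]
orientation: [0.0, 1.0, 0.01, 0.0]
wrist_force: [0.9, -0.2, 0.3]
width: 0.0398
grip_force: 0.0
```

apply_moves --xyz '[[0, 0, 4], [0, 0, 4], [0, 0, 4], [0, 0, 4], [0, 0, 4], [0, 0, 4], [0, 0, 1], [0, 0, 0], [0, 0, 0]]' --rot '[[0, 0, -6.5], [0, 0, -6.5], [0, 0, -6.5], [0, 0, -6.5], [0, 0, -6.5], [0, 0, -6.5], [0, 0, -6.5], [0, 0, 0], [0, 0, 0]]' --gripper '[-0.09, -0.09, -0.09, -0.09, -0.09, -0.09, -0.09, -0.09, -0.09]'

```text
t: 27.07
tcp_pos: [0.4785, -0.4046, 0.1044]
orientation: [0.0, 0.919, 0.394, 0.0]
wrist_force: [0.6, 0.5, 0.8]
width: 0.0401
grip_force: 0.0
```

```bash
python3 - <<'E'
from h import *
near(-1)
E
```

```text
('ivory', (473.0, -409.3), (68.6, 28.0), 45.7, 3658) grasp [ 477.5 -404.6]
tcp [ 0.4786 -0.4046  0.1045] yaw 46.45 q6 0.04 shift tool [-0.8 -0.8 77. ] rotz 0.7
```

apply_moves --xyz '[[-0.8, -0.8, 25], [0, 0, 25], [0, 0, 20], [0, 0, 7], [0, 0, 0], [0, 0, 0], [0, 0, 0], [0, 0, 0], [0, 0, 0]]' --rot '[[0, 0, 0.7], [0, 0, 0], [0, 0, 0], [0, 0, 0], [0, 0, 0], [0, 0, 0], [0, 0, 0], [0, 0, 0], [0, 0, 0]]' --gripper '[-0.09, -0.09, -0.09, -0.09, -0.09, -1, -1, -1, -1]' --squeeze 30

```text
t: 27.87
tcp_pos: [0.4781, -0.4051, 0.0286]
orientation: [0.001, 0.921, 0.39, 0.0]
wrist_force: [-0.6, -0.4, 2.1]
width: 0.0197
grip_force: 30.0
```

apply_moves --xyz '[[0, 0, -25], [0, 0, -40], [0, 0, -40], [32.2, -19.3, 0], [32.2, -19.3, 0], [32.2, -19.3, 0], [32.2, -19.3, 0], [32.2, -19.3, 0], [32.2, -19.3, 0], [32.2, -19.3, 0], [32.2, -19.3, 0], [32.2, -19.3, 0], [32.2, -19.3, 0], [32.2, -19.3, 0], [32.2, -19.3, 0], [0, 0, 0]]' --rot '[[0, 0, 0], [0, 0, 0], [0, 0, 0], [0, 0, 0], [0, 0, 0], [0, 0, 0], [0, 0, 0], [0, 0, 0], [0, 0, 0], [0, 0, 0], [0, 0, 0], [0, 0, 0], [0, 0, 0], [0, 0, 0], [0, 0, 0], [0, 0, 0]]' --gripper '[-1, -1, -1, -1, -1, -1, -1, -1, -1, -1, -1, -1, -1, -1, -1, -1]'

```text
t: 29.2
tcp_pos: [0.5811, 0.0398, 0.1332]
orientation: [-0.0, 0.92, 0.392, 0.002]
wrist_force: [-0.0, 0.1, 0.8]
width: 0.0194
grip_force: 30.0
```

apply_moves --xyz '[[0, 0, 0], [0, 0, 0], [0, 0, 0], [0, 0, 0], [0, 0, 0], [0, 0, 0], [0, 0, 0], [0, 0, 0], [0, 0, 0]]' --rot '[[0, 0, 6.35], [0, 0, 6.35], [0, 0, 6.35], [0, 0, 6.35], [0, 0, 6.35], [0, 0, 6.35], [0, 0, 6.35], [0, 0, 0], [0, 0, 0]]' --gripper '[-1, -1, -1, -1, -1, -1, -1, -1, -1]'

```text
t: 29.95
tcp_pos: [0.5795, 0.0339, 0.1326]
orientation: [0.0, 1.0, 0.015, 0.0]
wrist_force: [0.3, -0.4, -0.5]
width: 0.0197
grip_force: 30.0
```

```bash
python3 - <<'E'
from h import *
to(.581,.0338,.034,1.26); print(sense()["width"])
E
```

```text
tcp [0.5795 0.0339 0.1326] yaw 1.68 q6 1.58 shift tool [ 1.5  0.1 98.6] rotz 0.4
0.019707036066532
```

apply_moves --xyz '[[0, 0, 30], [0, 0, 30], [0, 0, 24], [0, 0, 11], [0, 0, 3.2], [0, 0, 0], [0, 0, 0], [0, 0, 0], [0, 0, 0]]' --rot '[[0, 0, 0], [0, 0, 0], [0, 0, 0], [0, 0, 0], [0, 0, 0], [0, 0, 0], [0, 0, 0], [0, 0, 0], [0, 0, 0]]' --gripper '[-1, -1, -1, -1, -1, -1, -0.36, -0.36, -0.36]'

```text
t: 30.7
tcp_pos: [0.58, 0.0343, 0.0347]
orientation: [-0.0, 1.0, 0.014, 0.001]
wrist_force: [-0.2, 0.4, -0.3]
width: 0.028
grip_force: 0.0
```

apply_moves --xyz '[[0, 0, -25], [0, 0, -40], [0, 0, -40], [0, 0, -25], [-13.3, -34.4, 0], [-13.3, -34.4, 0], [-13.3, -34.4, 0], [-13.3, -34.4, 0], [-13.3, -34.4, 0], [-13.3, -34.4, 0], [-13.3, -34.4, 0], [-13.3, -34.4, 0]]' --rot '[[0, 0, 0], [0, 0, 0], [0, 0, 0], [0, 0, 0], [0, 0, 0], [0, 0, 0], [0, 0, 0], [0, 0, 0], [0, 0, 0], [0, 0, 0], [0, 0, 0], [0, 0, 0]]' --gripper '[-0.36, -0.36, -0.36, -0.36, -0.2, -0.2, -0.2, -0.2, -0.2, -0.2, -0.2, -0.2]'

```text
t: 31.7
tcp_pos: [0.465, 0.3082, 0.1646]
orientation: [-0.0, 1.0, 0.014, 0.0]
wrist_force: [0.4, -1.0, 0.0]
width: 0.0353
grip_force: 0.0
```

apply_moves --xyz '[[0, 0, 0], [0, 0, 0], [0, 0, 0], [0, 0, 0], [0, 0, 0], [0, 0, 0], [0, 0, 0], [0, 0, 0], [0, 0, 0], [0, 0, 0], [0, 0, 0], [0, 0, 0], [0, 0, 0]]' --rot '[[0, 0, -6.7], [0, 0, -6.7], [0, 0, -6.7], [0, 0, -6.7], [0, 0, -6.7], [0, 0, -6.7], [0, 0, -6.7], [0, 0, -6.7], [0, 0, -6.7], [0, 0, -6.7], [0, 0, -6.7], [0, 0, 0], [0, 0, 0]]' --gripper '[-0.2, -0.2, -0.2, -0.2, -0.2, -0.2, -0.2, -0.2, -0.2, -0.2, -0.2, -0.2, -0.2]'

```text
t: 32.78
tcp_pos: [0.4659, 0.3067, 0.1643]
orientation: [0.0, 0.793, 0.609, 0.0]
wrist_force: [-1.2, -0.3, -0.2]
width: 0.0355
grip_force: 0.0
```

```bash
python3 - <<'E'
from h import *
c=cam("top"); cv2.imwrite("pics/t2.png",cv2.resize(c["pixels"][190:330,160:440],None,fx=2.8,fy=2.8,interpolation=cv2.INTER_CUBIC))
w=cam("wrist"); cv2.imwrite("pics/w4.png",w["pixels"]); P=cloud(w); np.savez("w4.npz",P=P,px=w["pixels"])
p,M,yw=tool(); print(p,yw)
near=(np.hypot(P[...,0]-p[0],P[...,1]-p[1])<.15)&np.isfinite(P[...,2])
rib=near&(P[...,2]>.018)&(P[...,2]<.032)
for n,m in dict(rib=rib,plate=near&(P[...,2]>.003)&(P[...,2]<.008)).items():
    q=P[m]; print(n,m.sum(),cv2.minAreaRect((q[:,:2]*1e3).astype(np.float32)),np.median(q[:,2]))
E
```

```text
[0.46580446 0.3066561  0.16419348] 75.04899035475401
rib 1190 ((467.1759948730469, 307.6673583984375), (59.02598190307617, 13.881341934204102), 75.4459457397461) 0.02575772742827423
plate 35693 ((470.14129638671875, 324.3910217285156), (250.75282287597656, 287.19256591796875), 63.55205154418945) 0.0060615531209696205
```

View pics/t2.png

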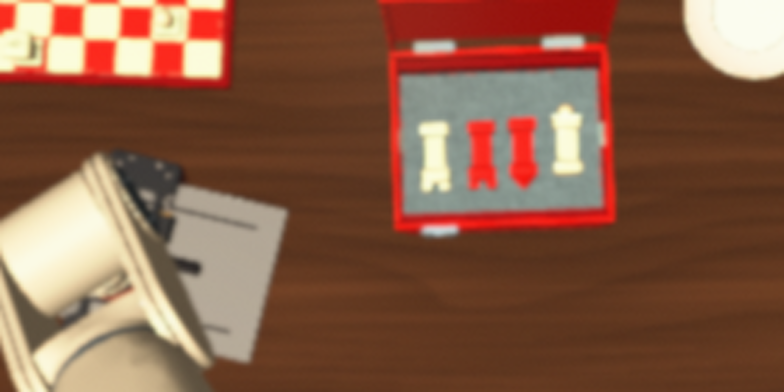

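View pics/w4.png

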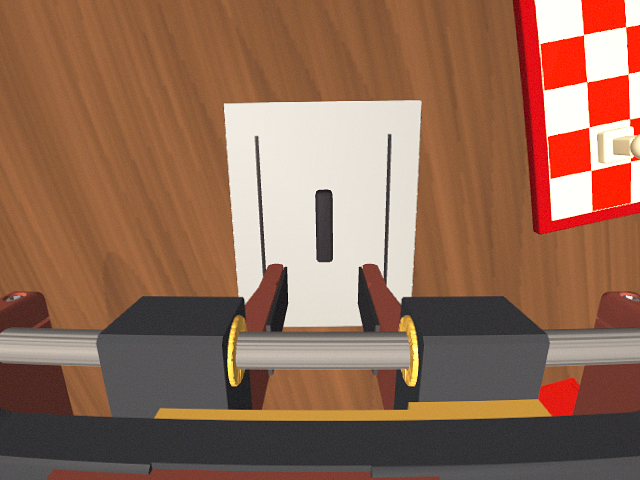

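All four pieces lie flat in the case at (435,157), (482,155), (523,152) and (567,142). The cover's rib is at (324,226), between the fingers.

apply_moves --xyz '[[1.3, 1.1, 30], [0, 0, 30], [0, 0, 30], [0, 0, 25], [0, 0, 14], [0, 0, 5], [0, 0, 0], [0, 0, 0], [0, 0, 0], [0, 0, 0], [0, 0, 0], [0, 0, 0]]' --rot '[[0, 0, -0.4], [0, 0, 0], [0, 0, 0], [0, 0, 0], [0, 0, 0], [0, 0, 0], [0, 0, 0], [0, 0, 0], [0, 0, 0], [0, 0, 0], [0, 0, 0], [0, 0, 0]]' --gripper '[-0.2, -0.2, -0.2, -0.2, -0.2, -0.2, -0.2, -1, -1, -1, -1, -1]' --squeeze 55

```text
t: 33.88
tcp_pos: [0.4678, 0.308, 0.0311]
orientation: [0.0, 0.79, 0.613, 0.001]
wrist_force: [0.3, -1.6, 6.7]
width: 0.0132
grip_force: 55.0
```

```bash
python3 - <<'E'
from h import *
print(sense()["wrist_force"],sense()["width"])
to(.5895,-.034,.200,91.26)
d=np.load("w2.npz");P=d["P"]; z=P[...,2]
F=np.isfinite(z)&(P[...,0]>.48)&(P[...,0]<.6)&(P[...,1]>-.16)&(P[...,1]<.1)
q=P[F&(abs(z-.064)<.003)]; print(len(q),np.median(q[:,2]))
# inner/outer wall edges by x-bins
for x0 in np.arange(.52,.58,.01):
    s=q[(q[:,0]>x0)&(q[:,0]<x0+.01),1]; L=s[s>.03];Rr=s[s<-.1]
    print(round(x0+.005,3),"R",np.percentile(Rr,[3,97]).round(4) if len(Rr)>8 else 0,"L",np.percentile(L,[3,97]).round(4) if len(L)>8 else 0)
for y0 in np.arange(-.13,.03,.02):
    s=q[(q[:,1]>y0)&(q[:,1]<y0+.02)&(q[:,0]<.53),0]; print(round(y0+.01,2),"F",np.percentile(s,[3,97]).round(4) if len(s)>8 else 0)
E
```

```text
[ 0.25535166 -1.57225963  6.70077555] 0.01320503103367911
tcp [0.4678 0.308  0.0311] yaw 75.62 q6 0.81 shift tool [-300.9  203.  -169. ] rotz -15.6
1631 0.06455876117967219
0.525 R [-0.1446 -0.1391] L [0.0694 0.0751]
0.535 R [-0.1441 -0.1389] L [0.0695 0.075 ]
0.545 R [-0.1446 -0.1388] L [0.0701 0.0756]
0.555 R [-0.1437 -0.1385] L [0.07   0.0757]
0.565 R [-0.1443 -0.1383] L [0.0704 0.0759]
0.575 R [-0.1436 -0.138 ] L [0.0706 0.0766]
-0.12 F [0.5009 0.5063]
-0.1 F [0.5007 0.5057]
-0.08 F [0.5    0.5055]
-0.06 F [0.4993 0.5049]
-0.04 F [0.4991 0.5046]
-0.02 F [0.4985 0.5041]
0.0 F [0.498  0.5036]
0.02 F [0.4907 0.5032]
```

apply_moves --xyz '[[0, 0, -15], [0, 0, -30], [0, 0, -40], [0, 0, -40], [0, 0, -40], [0, 0, 0], [0, 0, 0], [0, 0, 0], [0, 0, 0]]' --rot '[[0, 0, 0], [0, 0, 0], [0, 0, -5], [0, 0, -5.3], [0, 0, -5.3], [0, 0, 0], [0, 0, 0], [0, 0, 0], [0, 0, 0]]' --gripper '[-1, -1, -1, -1, -1, -1, -1, -1, -1]'

```text
t: 34.63
tcp_pos: [0.466, 0.3068, 0.1933]
orientation: [-0.0, 0.7, 0.714, -0.002]
wrist_force: [-0.1, -0.0, -3.0]
width: 0.0136
grip_force: 55.0
```

```bash
python3 - <<'E'
from h import *
print(sense()["wrist_force"],sense()["width"])
to(.5887,-.0336,.160,91.29)
E
```

```text
[-0.07588495 -0.0142749  -2.95459622] 0.013619069983228569
tcp [0.466  0.3068 0.1933] yaw 91.17 q6 0.54 shift tool [-342.8  115.8   33.5] rotz -0.1
```

apply_moves --xyz '[[-34.3, 11.6, 0], [-34.3, 11.6, 0], [-34.3, 11.6, 0], [-34.3, 11.6, 0], [-34.3, 11.6, 0], [-34.3, 11.6, 0], [-34.3, 11.6, 0], [-34.3, 11.6, 0], [-34.3, 11.6, 0], [-34.2, 11.5, 0], [0, 0, 15], [0, 0, 18], [0, 0, 0], [0, 0, 0]]' --rot '[[0, 0, 0], [0, 0, 0], [0, 0, 0], [0, 0, 0], [0, 0, 0], [0, 0, 0], [0, 0, 0], [0, 0, 0], [0, 0, 0], [0, 0, 0], [0, 0, 0], [0, 0, 0], [0, 0, 0], [0, 0, 0]]' --gripper '[-1, -1, -1, -1, -1, -1, -1, -1, -1, -1, -1, -1, -1, -1]'

```text
t: 35.8
tcp_pos: [0.5885, -0.0327, 0.1595]
orientation: [-0.002, 0.7, 0.714, -0.002]
wrist_force: [0.1, 0.0, -2.4]
width: 0.0135
grip_force: 55.0
```

```bash
python3 - <<'E'
from h import *
print(sense()["wrist_force"],sense()["width"])
to(.5887,-.0336,.160,91.29)
c=cam("wrist");cv2.imwrite("pics/w5.png",c["pixels"]); np.savez("w5.npz",P=cloud(c),px=c["pixels"])
E
```

```text
[ 0.07308437  0.04118498 -2.42747456] 0.013467552143666819
tcp [ 0.5885 -0.0327  0.1595] yaw 91.18 q6 -0.1 shift tool [-0.9  0.2 -0.5] rotz -0.1
```

View pics/w5.png

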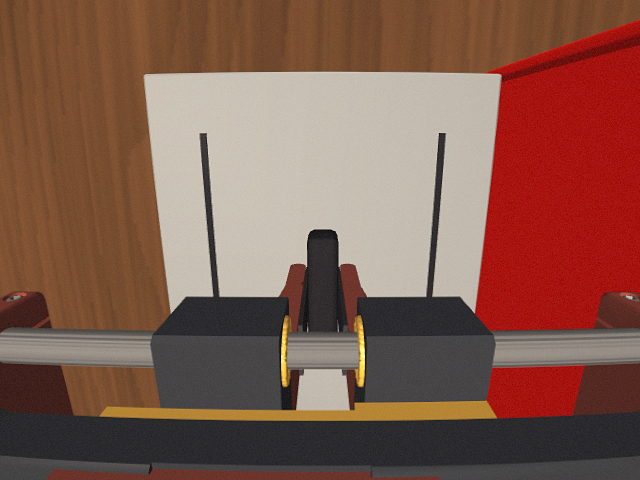

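The held cover spans columns 145–500 with its far edge at row 73. The open lid is on the right. Measuring how the cover sits in the hand.

```bash
cat > cov.py <<'E'
from h import *
def cover(c,P,zc):
    p,M,w=tool(); Q=(P-p)@M   # tool frame
    hsv=cv2.cvtColor(c,cv2.COLOR_BGR2HSV).astype(int)
    m=np.isfinite(P[...,2])&(abs(Q[...,2]-zc)<.006)&(hsv[...,1]<70)&(hsv[...,2]>120)&(Q[...,0]>.01)
    q=Q[m]; lo=lambda v:np.percentile(v,1); hi=lambda v:np.percentile(v,99)
    xs=np.arange(.03,.10,.006); L=[lo(q[(q[:,0]>x)&(q[:,0]<x+.006),1]) for x in xs]; H=[hi(q[(q[:,0]>x)&(q[:,0]<x+.006),1]) for x in xs]
    ys=np.arange(-.07,.07,.006); T=[hi(q[(q[:,1]>y)&(q[:,1]<y+.006),0]) for y in ys]
    A=np.c_[q[:,:2],np.ones(len(q))]; k=np.linalg.lstsq(A,q[:,2],rcond=None)[0]
    f=lambda a,b:np.polyfit(a,b,1).round(4)
    print("n",m.sum(),"ylo",f(xs,L),"yhi",f(xs,H),"xfar",f(ys,T),"plane",k.round(4))
E
python3 - <<'E'
from cov import *
d=np.load("w5.npz"); cover(d["px"],d["P"],.022)
d=np.load("w5.npz");p,M,w=tool();Q=(d["P"]-p)@M;print(Q[150,320],Q[90,320],Q[100,170],Q[100,480])
E
```

```text
n 61246 ylo [ 0.0015 -0.0798] yhi [-0.0023  0.0777] xfar [-0.0009  0.099 ] plane [0.0015 0.0032 0.0263]
[ 0.0656412  -0.00199237  0.02523426] [ 0.0920051  -0.00196415  0.02719787] [ 0.08818101 -0.06975022  0.02565039] [0.08829917 0.07079267 0.02701304]
```

apply_moves --xyz '[[0.2, 0.7, 20], [0, 0, 20], [0, 0, 12], [0, 0, 6], [0, 0, 0], [0, 0, 0]]' --rot '[[0, 0, -0.1], [0, 0, 0], [0, 0, 0], [0, 0, 0], [0, 0, 0], [0, 0, 0]]' --gripper '[-1, -1, -1, -1, -1, -1]'

```text
t: 36.35
tcp_pos: [0.5913, -0.0323, 0.1044]
orientation: [0.0, 0.699, 0.715, 0.0]
wrist_force: [1.0, -0.1, -2.0]
width: 0.0135
grip_force: 55.0
```

```bash
python3 - <<'E'
from cov import *
c=cam("wrist");P=cloud(c); cv2.imwrite("pics/w6.png",c["pixels"]); cover(c["pixels"],P,.025)
s=sense();print(s["wrist_force"],s["tcp_pos"],s["width"])
p,M,w=tool();Q=(P-p)@M; hsv=cv2.cvtColor(c["pixels"],cv2.COLOR_BGR2HSV).astype(int)
wall=np.isfinite(P[...,2])&(abs(P[...,2]-.0645)<.003)
q=Q[wall&(Q[...,0]>.02)]; print(len(q),"yaw",w)
lf=q[q[:,0]>.1]; print("left wall tool x",np.percentile(lf[:,0],[2,50,98]).round(4),len(lf))
for x in (.04,.07,.09):
    for s in (-1,1):
        k=q[(abs(q[:,0]-x)<.01)&(s*q[:,1]>.075)]; print(x,s,len(k),np.percentile(k[:,1],[3,97]).round(4) if len(k)>5 else 0)
E
```

```text
n 61884 ylo [ 0.0009 -0.0791] yhi [-0.0045  0.0786] xfar [0.0004 0.0993] plane [0.0018 0.0019 0.0255]
[-0.6365265  -0.05371789 -1.18912397] [ 0.59167107 -0.03240669  0.10483215] 0.013420085114851103
6928 yaw 91.33950494029142
left wall tool x [0.1029 0.1056 0.1089] 4988
0.04 -1 326 [-0.0938 -0.0879]
0.04 1 86 [0.097  0.0983]
0.07 -1 491 [-0.0975 -0.0879]
0.07 1 109 [0.0859 0.0983]
0.09 -1 351 [-0.0934 -0.0878]
0.09 1 108 [0.0969 0.0983]
```

View pics/w6.png

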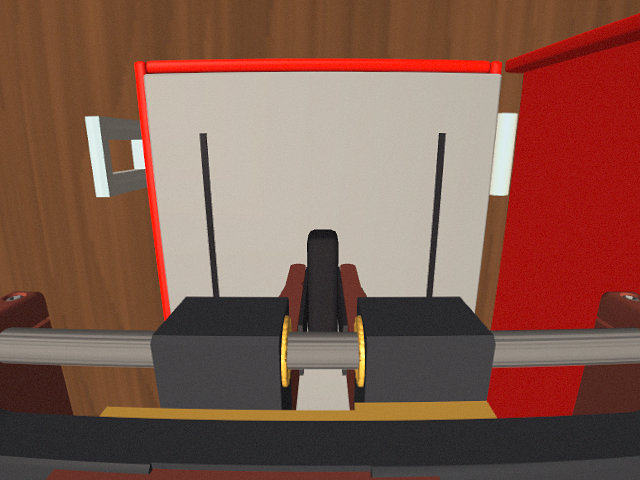

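apply_moves --xyz '[[0.5, -3.5, 0], [0, 0, 0], [0, 0, 0], [0, 0, 0]]' --rot '[[0, 0, 0], [0, 0, 0], [0, 0, 0], [0, 0, 0]]' --gripper '[-1, -1, -1, -1]'

```text
t: 36.73
tcp_pos: [0.5877, -0.0321, 0.1045]
orientation: [0.0, 0.699, 0.715, 0.0]
wrist_force: [0.2, -1.7, -2.1]
width: 0.0135
grip_force: 55.0
```

```bash
cat >> cov.py <<'E'
def gaps():
    c=cam("wrist");P=cloud(c); cover(c["pixels"],P,.025)
    s=sense();print(s["wrist_force"],s["tcp_pos"],s["width"])
    p,M,w=tool();Q=(P-p)@M
    q=Q[np.isfinite(P[...,2])&(abs(P[...,2]-.0645)<.003)&(Q[...,0]>.02)]
    k=q[(q[:,0]<.095)&(q[:,1]<-.08)&(q[:,1]>-.11)]; print("front wall y",np.percentile(k[:,1],[3,97]).round(4)); k=q[q[:,0]>.1]; print("left wall x",np.percentile(k[:,0],[2,98]).round(4))
E
python3 - <<'E'
from cov import *
gaps()
E
```

```text
n 61786 ylo [ 0.0034 -0.0788] yhi [-0.0021  0.0786] xfar [0.0005 0.0993] plane [0.0019 0.0006 0.0249]
[ 0.10837747 -0.53339579 -2.23427698] [ 0.58773478 -0.03218587  0.10439912] 0.013544003016611841
front wall y [-0.0946 -0.0873]
left wall x [0.1028 0.1083]
```

```bash
python3 - <<'E'
from h import *
p0,M0,w0=tool()
c=cam("wrist");P=cloud(c);p,M,w=tool();print(p0.round(4),p.round(4),w); Q=(P-p0)@M0
a=cv2.imread("pics/w6.png"); b=c["pixels"]
for n,im in(("old",a),("new",b)):
    r=im[200].astype(int); print(n,"rim cols",[u for u in range(100,200) if r[u,2]>180 and r[u,1]<60][::3]); r=im[:,300].astype(int); print([v for v in range(40,100) if r[v,2]>180 and r[v,1]<60])
for v in (150,200,250):
    print([(u,Q[v,u,1].round(4),P[v,u,2].round(4),b[v,u].tolist()) for u in range(140,166,2)])
E
```

```text
[ 0.5877 -0.0322  0.1044] [ 0.5877 -0.0322  0.1043] 91.31711200046055
old rim cols [149, 152]
[58, 59, 60, 61, 63, 64, 65, 66, 67, 68, 69]
new rim cols [155]
[59, 60, 61, 63, 64, 65, 66, 67, 68, 69, 70]
[(140, np.float64(-0.0944), np.float64(0.062), [238, 239, 222]), (142, np.float64(-0.0939), np.float64(0.0609), [234, 235, 219]), (144, np.float64(-0.0926), np.float64(0.0613), [233, 235, 219]), (146, np.float64(-0.0919), np.float64(0.0605), [235, 236, 221]), (148, np.float64(-0.0909), np.float64(0.0603), [238, 240, 221]), (150, np.float64(-0.0881), np.float64(0.0641), [71, 77, 249]), (152, np.float64(-0.0797), np.float64(0.0794), [174, 186, 186]), (154, np.float64(-0.0789), np.float64(0.0789), [177, 191, 200]), (156, np.float64(-0.0779), np.float64(0.0792), [176, 192, 199]), (158, np.float64(-0.077), np.float64(0.0789), [177, 190, 198]), (160, np.float64(-0.0756), np.float64(0.0799), [176, 193, 198]), (162, np.float64(-0.0749), np.float64(0.0793), [176, 189, 197]), (164, np.float64(-0.0737), np.float64(0.0799), [174, 188, 197])]
[(140, np.float64(-0.1302), np.float64(0.0009), [50, 76
[... 889 characters left out ...]
0, 113]), (144, np.float64(-0.1317), np.float64(0.0016), [44, 73, 112]), (146, np.float64(-0.1307), np.float64(0.0006), [45, 73, 112]), (148, np.float64(-0.129), np.float64(0.0009), [44, 71, 114]), (150, np.float64(-0.127), np.float64(0.0019), [46, 72, 114]), (152, np.float64(-0.1259), np.float64(0.0011), [50, 78, 117]), (154, np.float64(-0.1248), np.float64(0.0002), [46, 71, 111]), (156, np.float64(-0.123), np.float64(0.0009), [42, 70, 109]), (158, np.float64(-0.121), np.float64(0.0018), [44, 69, 109]), (160, np.float64(-0.1192), np.float64(0.0024), [43, 68, 106]), (162, np.float64(-0.0874), np.float64(0.0649), [85, 90, 253]), (164, np.float64(-0.0792), np.float64(0.0796), [177, 190, 197])]
```

apply_moves --xyz '[[0.2, 0.8, 0], [0, 0, 5], [0, 0, 5], [0, 0, 0], [0, 0, 0]]' --rot '[[0, 0, 0], [0, 0, 0], [0, 0, 0], [0, 0, 0], [0, 0, 0]]' --gripper '[-1, -1, -1, -1, -1]'

```text
t: 37.25
tcp_pos: [0.5878, -0.0319, 0.0933]
orientation: [-0.001, 0.699, 0.715, -0.0]
wrist_force: [-0.2, -0.7, -1.4]
width: 0.0136
grip_force: 55.0
```

apply_moves --xyz '[[0, 0, 3], [0, 0, 3], [0, 0, 0], [0, 0, 0]]' --rot '[[0, 0, 0], [0, 0, 0], [0, 0, 0], [0, 0, 0]]' --gripper '[-1, -1, -1, -1]'

```text
t: 37.58
tcp_pos: [0.5881, -0.0319, 0.0877]
orientation: [-0.0, 0.699, 0.715, -0.0]
wrist_force: [-1.7, 0.2, -2.2]
width: 0.0138
grip_force: 55.0
```

apply_moves --xyz '[[0, 0, 3], [0, 0, 3], [0, 0, 0], [0, 0, 0]]' --rot '[[0, 0, 0], [0, 0, 0], [0, 0, 0], [0, 0, 0]]' --gripper '[-1, -1, -1, -1]'

```text
t: 37.92
tcp_pos: [0.5881, -0.0319, 0.0817]
orientation: [-0.0, 0.699, 0.715, -0.0]
wrist_force: [0.4, 0.6, -1.4]
width: 0.0137
grip_force: 55.0
```

apply_moves --xyz '[[0, 0, 1], [0, 0, 1], [0, 0, 1], [0, 0, 0]]' --rot '[[0, 0, 0], [0, 0, 0], [0, 0, 0], [0, 0, 0]]' --gripper '[-1, -1, -1, -1]'

```text
t: 38.25
tcp_pos: [0.5885, -0.032, 0.0792]
orientation: [0.0, 0.699, 0.715, 0.0]
wrist_force: [-1.8, -0.3, 1.0]
width: 0.0134
grip_force: 55.0
```

Contact with the catches is beginning. Pressing in small steps.

apply_moves --xyz '[[0, 0, 1], [0, 0, 1], [0, 0, 1], [0, 0, 0]]' --rot '[[0, 0, 0], [0, 0, 0], [0, 0, 0], [0, 0, 0]]' --gripper '[-1, -1, -1, -1]'

```text
t: 38.58
tcp_pos: [0.5891, -0.032, 0.0775]
orientation: [0.001, 0.699, 0.715, 0.001]
wrist_force: [-1.9, -0.7, 11.2]
width: 0.0137
grip_force: 55.0
```

apply_moves --xyz '[[0, 0, 1], [0, 0, 1], [0, 0, 1], [0, 0, 0]]' --rot '[[0, 0, 0], [0, 0, 0], [0, 0, 0], [0, 0, 0]]' --gripper '[-1, -1, -1, -1]'

```text
t: 38.92
tcp_pos: [0.5896, -0.0318, 0.0741]
orientation: [0.001, 0.699, 0.715, 0.001]
wrist_force: [-0.0, 1.4, 5.8]
width: 0.0135
grip_force: 55.0
```

apply_moves --xyz '[[0, 0, 1], [0, 0, 1], [0, 0, 0], [0, 0, 0]]' --rot '[[0, 0, 0], [0, 0, 0], [0, 0, 0], [0, 0, 0]]' --gripper '[-1, -1, -1, -1]'

```text
t: 39.25
tcp_pos: [0.5895, -0.0318, 0.0717]
orientation: [0.001, 0.699, 0.715, 0.001]
wrist_force: [1.2, 0.3, 5.9]
width: 0.014
grip_force: 55.0
```

apply_moves --xyz '[[0, 0, 1], [0, 0, 1], [0, 0, 0], [0, 0, 0]]' --rot '[[0, 0, 0], [0, 0, 0], [0, 0, 0], [0, 0, 0]]' --gripper '[-1, -1, -1, -1]'

```text
t: 39.58
tcp_pos: [0.5894, -0.032, 0.07]
orientation: [0.001, 0.699, 0.715, 0.001]
wrist_force: [0.8, -0.9, 9.6]
width: 0.0136
grip_force: 55.0
```

apply_moves --xyz '[[0, 0, 1], [0, 0, 1], [0, 0, 0], [0, 0, 0]]' --rot '[[0, 0, 0], [0, 0, 0], [0, 0, 0], [0, 0, 0]]' --gripper '[-1, -1, -1, -1]'

```text
t: 39.92
tcp_pos: [0.5894, -0.032, 0.0699]
orientation: [0.001, 0.699, 0.715, 0.001]
wrist_force: [-6.3, -0.2, 28.6]
width: 0.0136
grip_force: 55.0
```

```bash
python3 - <<'E'
from cov import *
c=cam("wrist");P=cloud(c);np.savez("w7.npz",P=P,px=c["pixels"]);cv2.imwrite("pics/w7.png",c["pixels"])
p,M,w=tool();hsv=cv2.cvtColor(c["pixels"],cv2.COLOR_BGR2HSV).astype(int);Q=(P-p)@M
m=np.isfinite(P[...,2])&(hsv[...,1]<70)&(hsv[...,2]>110)&(Q[...,0]>.02)&(Q[...,0]<.098)&(abs(Q[...,1])<.075)&(P[...,2]<.06)
q=P[m];A=np.c_[q[:,:2]-[.5887,-.0336],np.ones(len(q))];k=np.linalg.lstsq(A,q[:,2],rcond=None)[0];print(m.sum(),k.round(4),"z .044 wanted"); print(sense()["wrist_force"],p)
m=np.isfinite(P[...,2])&(abs(P[...,2]-.0645)<.004)&(Q[...,0]>.09); print(np.median(P[m][:,2]))
E
```

```text
51652 [-0.0003 -0.      0.045 ] z .044 wanted
[-6.64859331 -0.20836627 29.18698351] [ 0.58942628 -0.03202765  0.06993721]
0.06463426786356558
```

apply_moves --xyz '[[0, 0, -1], [0, 0, -1], [0, 0, 0], [0, 0, 0], [0, 0, 0], [0, 0, -10], [0, 0, -40], [0, 0, -40], [0, 0, -40], [0, 0, -40], [0, 0, -40], [0, 0, -38], [0, 0, 0], [0, 0, 0]]' --rot '[[0, 0, 0], [0, 0, 0], [0, 0, 0], [0, 0, 0], [0, 0, 0], [0, 0, 0], [0, 0, 0], [0, 0, 0], [0, 0, 0], [0, 0, 0], [0, 0, 0], [0, 0, 0], [0, 0, 0], [0, 0, 0]]' --gripper '[-1, -1, -0.3, -0.3, -0.3, -0.3, -0.3, -0.3, -0.3, -0.3, -0.3, -0.3, -0.3, -0.3]'

```text
t: 41.13
tcp_pos: [0.5893, -0.032, 0.3201]
orientation: [0.002, 0.699, 0.715, 0.002]
wrist_force: [0.1, -0.5, -0.7]
width: 0.031
grip_force: 0.0
```

```bash
python3 - <<'E'
from cov import *
c=cam("wrist");P=cloud(c);cv2.imwrite("pics/w8.png",c["pixels"])
hsv=cv2.cvtColor(c["pixels"],cv2.COLOR_BGR2HSV).astype(int)
m=np.isfinite(P[...,2])&(hsv[...,1]<70)&(hsv[...,2]>110)&(abs(P[...,0]-.5887)<.075)&(abs(P[...,1]+.0336)<.095)&(P[...,2]<.06)&(P[...,2]>.03)
q=P[m];A=np.c_[q[:,:2]-[.5887,-.0336],np.ones(len(q))];k=np.linalg.lstsq(A,q[:,2],rcond=None)[0];print(m.sum(),k.round(4)); to(.7175,-.0309,.32,181.26)
E
```

```text
17875 [-0.0001 -0.0008  0.0451]
tcp [ 0.5882 -0.0319  0.3178] yaw 91.32 q6 -0.1 shift tool [ -2.  129.3  -2.1] rotz -89.9
```

View pics/w8.png

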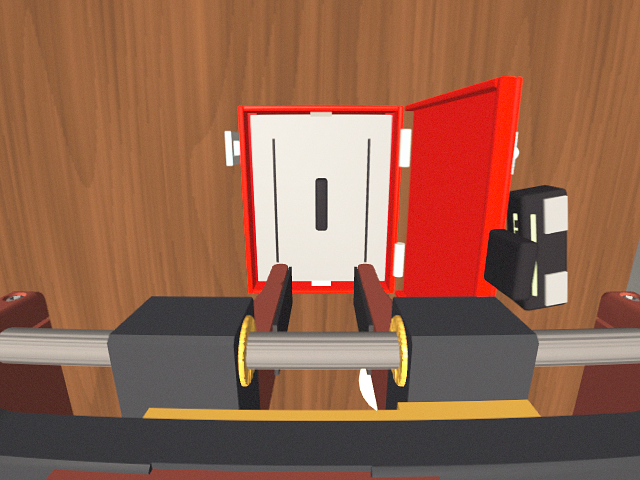

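The cover is seated level, with both catches at (320,114) and (320,283) over its edges. Now to the tab.

apply_moves --xyz '[[0, 0, -0.5], [0, 0, -0.5], [0, 0, -0.5], [0, 0, -0.5], [0, 0, 0], [0, 0, 0], [0, 0, 0], [0, 0, 0], [0, 0, 0], [0, 0, 0], [0, 0, 0], [0, 0, 0], [0, 0, 0], [-32, 0.3, 0], [-32, 0.3, 0], [-32, 0.3, 0], [-32, 0.3, 0], [0, 0, 0], [0, 0, 0]]' --rot '[[0, 0, -6.92], [0, 0, -6.92], [0, 0, -6.92], [0, 0, -6.92], [0, 0, -6.92], [0, 0, -6.92], [0, 0, -6.92], [0, 0, -6.92], [0, 0, -6.92], [0, 0, -6.92], [0, 0, -6.92], [0, 0, -6.92], [0, 0, -6.92], [0, 0, 0], [0, 0, 0], [0, 0, 0], [0, 0, 0], [0, 0, 0], [0, 0, 0]]' --gripper '[0.23, 0.23, 0.23, 0.23, 0.23, 0.23, 0.23, 0.23, 0.23, 0.23, 0.23, 0.23, 0.23, 0.23, 0.23, 0.23, 0.23, 0.23, 0.23]'

```text
t: 42.77
tcp_pos: [0.7158, -0.0277, 0.3153]
orientation: [-0.003, -0.011, 1.0, 0.0]
wrist_force: [-0.8, -0.6, 0.3]
width: 0.0539
grip_force: 0.0
```

```bash
python3 - <<'E'
from h import *
to(.7175,-.0312,.2667,181.26)
c=cam("wrist");P=cloud(c);q=P[np.isfinite(P[...,2])&(P[...,2]>.25)&(P[...,2]<.285)&(abs(P[...,1]+.03)<.025)&(P[...,0]>.69)&(P[...,0]<.75)]
print(len(q),q.min(0) if len(q) else 0,q.max(0) if len(q) else 0, np.percentile(q,[5,50,95],axis=0).round(4).tolist() if len(q) else 0)
E
```

```text
tcp [ 0.7158 -0.0277  0.3153] yaw -178.7 q6 -1.65 shift tool [-1.8 -3.5 48.6] rotz 0.0
2338 [ 0.69614486 -0.04880256  0.25011145] [ 0.71090792 -0.01273979  0.28230084] [[0.697, -0.0463, 0.254], [0.7002, -0.0309, 0.2786], [0.709, -0.0152, 0.2807]]
```

apply_moves --xyz '[[11.8, -3.1, 0], [0, 0, 20], [0, 0, 18], [0, 0, 6], [0, 0, 0], [0, 0, 0], [0, 0, 0], [0, 0, 0], [0, 0, 0], [0, 0, 0]]' --rot '[[0, 0, 0], [0, 0, 0], [0, 0, 0], [0, 0, 0], [0, 0, 0], [0, 0, 0], [0, 0, 0], [0, 0, 0], [0, 0, 0], [0, 0, 0]]' --gripper '[0.23, 0.23, 0.23, 0.23, 0.23, -1, -1, -1, -1, -1]' --squeeze 25

```text
t: 43.65
tcp_pos: [0.705, -0.0312, 0.2763]
orientation: [0.001, -0.011, 1.0, -0.0]
wrist_force: [-0.1, 0.4, 3.6]
width: 0.0361
grip_force: 25.0
```

```bash
python3 - <<'E'
from h import *
p=sense()["tcp_pos"]; print(p,sense()["wrist_force"],sense()["width"])
g=np.array([p[0]-.6787,p[2]-.003-.0645]); r=np.hypot(*g); a=np.arctan2(g[1],-g[0]); a1=np.arcsin(.007/r)
print("r",r,"ang",a,"end",a1)
t=np.linspace(a,a1,17); X=-r*np.cos(t);Z=r*np.sin(t); print(np.c_[-np.diff(X)*1e3,-np.diff(Z)*1e3].round(1).tolist())
E
```

```text
[ 0.70496651 -0.03117958  0.27625323] [-0.14713556  0.4345944   3.57419333] 0.036110401038968086
r 0.21039924323602271 ang 1.6959641811778083 end 0.033276222468161
[[21.8, -1.6], [21.8, 0.7], [21.7, 2.9], [21.2, 5.2], [20.6, 7.3], [19.7, 9.4], [18.6, 11.4], [17.3, 13.3], [15.9, 15.0], [14.2, 16.6], [12.4, 18.0], [10.5, 19.2], [8.4, 20.2], [6.3, 20.9], [4.1, 21.5], [1.9, 21.8]]
```

apply_moves --xyz '[[21.8, 0, -1.6], [21.8, 0, 0.7], [21.7, 0, 2.9], [21.2, 0, 5.2], [20.6, 0, 7.3], [19.7, 0, 9.4], [18.6, 0, 11.4], [17.3, 0, 13.3], [15.9, 0, 15.0], [14.2, 0, 16.6], [12.4, 0, 18.0], [10.5, 0, 19.2], [0, 0, 0], [0, 0, 0]]' --rot '[[0, 0, 0], [0, 0, 0], [0, 0, 0], [0, 0, 0], [0, 0, 0], [0, 0, 0], [0, 0, 0], [0, 0, 0], [0, 0, 0], [0, 0, 0], [0, 0, 0], [0, 0, 0], [0, 0, 0], [0, 0, 0]]' --gripper '[-1, -1, -1, -1, -1, -1, -1, -1, -1, -1, -1, -1, -1, -1]'

```text
t: 44.82
tcp_pos: [0.4875, -0.0362, 0.1569]
orientation: [-0.002, -0.011, 1.0, -0.0]
wrist_force: [-4.1, -2.5, -0.7]
width: 0.0356
grip_force: 25.0
```

```bash
python3 - <<'E'
from h import *
p=sense()["tcp_pos"]; print(p,sense()["wrist_force"],sense()["width"])
g=np.array([p[0]-.6787,p[2]-.003-.0645]); r=np.hypot(*g); a=np.arctan2(g[1],-g[0]); a1=np.arcsin(.007/r)
print("r",r,"ang",a,"end",a1)
t=np.linspace(a,a1,9); X=-r*np.cos(t);Z=r*np.sin(t); print(np.c_[-np.diff(X)*1e3,-np.diff(Z)*1e3].round(1).tolist())
E
```

```text
[ 0.48747139 -0.03618761  0.15692134] [-4.14259842 -2.52036905 -0.66496638] 0.03560493265387819
r 0.2111031964059596 ang 0.43740551276916917 end 0.03316521747411692
[[4.3, 9.8], [3.8, 10.0], [3.3, 10.2], [2.7, 10.3], [2.2, 10.4], [1.7, 10.5], [1.2, 10.6], [0.6, 10.6]]
```

apply_moves --xyz '[[3.8, 0, 9.8], [3.5, 0, 10], [3.3, 0, 10.2], [2.7, 0, 10.3], [2.2, 0, 10.4], [1.7, 0, 10.5], [1, 0, 8], [0.5, 0, 6], [0.5, 0, 6], [0, 0, 0], [0, 0, 0]]' --rot '[[0, 0, 0], [0, 0, 0], [0, 0, 0], [0, 0, 0], [0, 0, 0], [0, 0, 0], [0, 0, 0], [0, 0, 0], [0, 0, 0], [0, 0, 0], [0, 0, 0]]' --gripper '[-1, -1, -1, -1, -1, -1, -1, -1, -1, -1, -1]'

```text
t: 45.73
tcp_pos: [0.4695, -0.0366, 0.0764]
orientation: [-0.001, -0.011, 1.0, -0.0]
wrist_force: [-4.3, -3.6, -1.8]
width: 0.0361
grip_force: 25.0
```

apply_moves --xyz '[[0, 0, 1], [0, 0, 1], [0, 0, 0]]' --rot '[[0, 0, 0], [0, 0, 0], [0, 0, 0]]' --gripper '[-1, -1, -1]'

```text
t: 45.98
tcp_pos: [0.4695, -0.0366, 0.0748]
orientation: [-0.0, -0.011, 1.0, -0.0]
wrist_force: [-4.0, -3.5, -2.0]
width: 0.0358
grip_force: 25.0
```

apply_moves --xyz '[[0, 0, 1], [0, 0, 1], [0, 0, 0]]' --rot '[[0, 0, 0], [0, 0, 0], [0, 0, 0]]' --gripper '[-1, -1, -1]'

```text
t: 46.23
tcp_pos: [0.4695, -0.0366, 0.0734]
orientation: [-0.0, -0.011, 1.0, -0.0]
wrist_force: [-6.3, -2.9, 6.2]
width: 0.0357
grip_force: 25.0
```

apply_moves --xyz '[[0, 0, 1], [0, 0, 1], [0, 0, 0]]' --rot '[[0, 0, 0], [0, 0, 0], [0, 0, 0]]' --gripper '[-1, -1, -1]'

```text
t: 46.48
tcp_pos: [0.4699, -0.0366, 0.0727]
orientation: [0.0, -0.011, 1.0, -0.0]
wrist_force: [-9.3, -2.2, 25.0]
width: 0.0357
grip_force: 25.0
```

apply_moves --xyz '[[0, 0, -2], [0, 0, 0], [0, 0, 0], [0, 0, 0], [0, 0, -36], [0, 0, -40], [-27.2, 16.3, 0], [-27.2, 16.3, 0], [-27.2, 16.3, 0], [-27.1, 16.3, 0], [0, 0, 0], [0, 0, 0], [0, 0, 0]]' --rot '[[0, 0, 0], [0, 0, 0], [0, 0, 0], [0, 0, 0], [0, 0, 0], [0, 0, 0], [0, 0, 0], [0, 0, 0], [0, 0, 0], [0, 0, 0], [0, 0, 0], [0, 0, 0], [0, 0, 0]]' --gripper '[-1, 0.23, 0.23, 0.23, 0.23, 0.23, -0.4, -0.4, -0.4, -0.4, -0.4, -0.4, -0.4]'

```text
t: 47.57
tcp_pos: [0.5761, 0.0312, 0.1479]
orientation: [-0.001, -0.011, 1.0, -0.0]
wrist_force: [-0.8, 0.4, -0.0]
width: 0.0264
grip_force: 0.0
```

```bash
python3 - <<'E'
from h import *
to(.5767,.031,.111,181.26); print(sense()["width"])
c=cam("wrist");P=cloud(c)
m=np.isfinite(P[...,2])&(P[...,0]>.5)&(P[...,0]<.6)&(P[...,1]>-.13)&(P[...,1]<.06)
q=P[m&(abs(P[...,2]-.0785)<.012)&(P[...,1]<-.02)];A=np.c_[q[:,:2]-[.5887,-.0336],np.ones(len(q))];print("lid plane",np.linalg.lstsq(A,q[:,2],rcond=None)[0].round(4))
cv2.imwrite("pics/w9.png",c["pixels"])
E
```

```text
tcp [0.5761 0.0312 0.1479] yaw -178.69 q6 -1.56 shift tool [-0.7 -0.2 36.9] rotz 0.0
0.026431623438183074
lid plane [0.0011 0.001  0.0797]
```

View pics/w9.png

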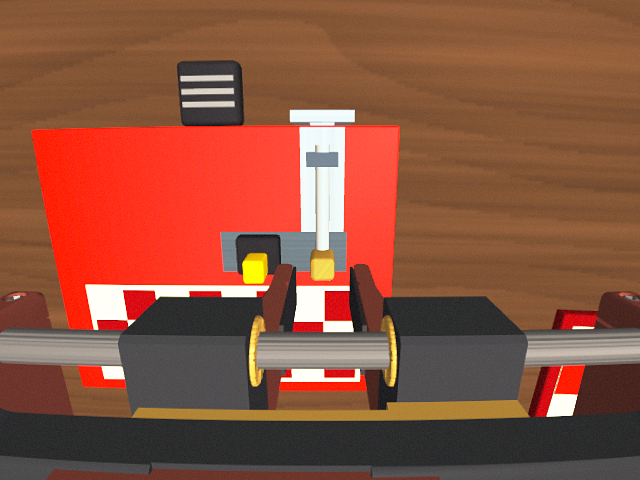

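The lid is flat and shut. The knob at (322,263) lies between the open fingers and the fin at (255,268) is clear, so I'll grip the knob and shoot the bolt.

apply_moves --xyz '[[-0.7, -0.2, 20], [0, 0, 17], [0, 0, 0], [0, 0, 0], [0, 0, 0], [0, 0, 0], [0, 0, 0]]' --rot '[[0, 0, 0], [0, 0, 0], [0, 0, 0], [0, 0, 0], [0, 0, 0], [0, 0, 0], [0, 0, 0]]' --gripper '[-0.4, -0.4, -0.4, -1, -1, -1, -1]' --squeeze 20

```text
t: 48.2
tcp_pos: [0.5777, 0.0309, 0.1122]
orientation: [0.0, -0.011, 1.0, -0.0]
wrist_force: [-0.3, -0.6, 0.4]
width: 0.014
grip_force: 20.0
```

apply_moves --xyz '[[5, 0, 0], [6, 0, 0], [6, 0, 0], [5, 0, 0], [0, 0, 0], [0, 0, 0]]' --rot '[[0, 0, 0], [0, 0, 0], [0, 0, 0], [0, 0, 0], [0, 0, 0], [0, 0, 0]]' --gripper '[-1, -1, -1, -1, -1, -1]'

```text
t: 48.7
tcp_pos: [0.5549, 0.0304, 0.1121]
orientation: [-0.0, -0.011, 1.0, -0.0]
wrist_force: [-2.0, -1.1, 8.2]
width: 0.0136
grip_force: 20.0
```

apply_moves --xyz '[[1, 0, 0], [1, 0, 0], [0, 0, 0]]' --rot '[[0, 0, 0], [0, 0, 0], [0, 0, 0]]' --gripper '[-1, -1, -1]'

```text
t: 48.95
tcp_pos: [0.5537, 0.0303, 0.1121]
orientation: [0.001, -0.011, 1.0, -0.0]
wrist_force: [0.2, -0.3, 5.5]
width: 0.0137
grip_force: 20.0
```

apply_moves --xyz '[[1, 0, 0], [0.5, 0, 0], [0, 0, 0]]' --rot '[[0, 0, 0], [0, 0, 0], [0, 0, 0]]' --gripper '[-1, -1, -1]'

```text
t: 49.2
tcp_pos: [0.5535, 0.0303, 0.1122]
orientation: [0.002, -0.011, 1.0, -0.0]
wrist_force: [4.6, -1.8, 2.8]
width: 0.0137
grip_force: 20.0
```

apply_moves --xyz '[[0, 0, 0], [0, 0, 0], [0, 0, 0], [0, 0, -20], [0, 0, -40], [0, 0, -40], [-35, 0, -15], [-35, 0, 0], [-35, 0, 0], [0, 0, 0], [0, 0, 0]]' --rot '[[0, 0, 0], [0, 0, 0], [0, 0, 0], [0, 0, 0], [0, 0, 0], [0, 0, 0], [0, 0, 0], [0, 0, 0], [0, 0, 0], [0, 0, 0], [0, 0, 0]]' --gripper '[-0.4, -0.4, -0.4, -0.4, -0.4, -0.4, -0.4, -0.4, -0.4, -0.4, -0.4]'

```text
t: 50.12
tcp_pos: [0.6572, 0.0328, 0.2252]
orientation: [-0.001, -0.011, 1.0, 0.0]
wrist_force: [0.3, 0.9, -0.3]
width: 0.0266
grip_force: 0.0
```

```bash
python3 - <<'E'
from h import *
c=cam("wrist");P=cloud(c);s=sense();print(s["wrist_force"],s["tcp_pos"])
hsv=cv2.cvtColor(c["pixels"],cv2.COLOR_BGR2HSV).astype(int)
m=np.isfinite(P[...,2])&(P[...,2]>.100)&(P[...,2]<.112)&(P[...,0]<.6)&(P[...,0]>.52)&(P[...,1]>-.05)&(P[...,1]<.06)
n,l,st,_=cv2.connectedComponentsWithStats(m.astype(np.uint8))
for i in range(1,n):
    if st[i,4]>30: print(st[i].tolist(),np.median(P[l==i],0).round(4))
cv2.imwrite("pics/w10.png",c["pixels"])
E
```

```text
[-0.15738649  0.15761668 -0.79832418] [0.65589041 0.03279297 0.22505253]
[313, 81, 20, 21, 393] [0.553  0.0307 0.105 ]
[260, 118, 18, 19, 331] [ 0.5785 -0.0073  0.1063]
```

View pics/w10.png

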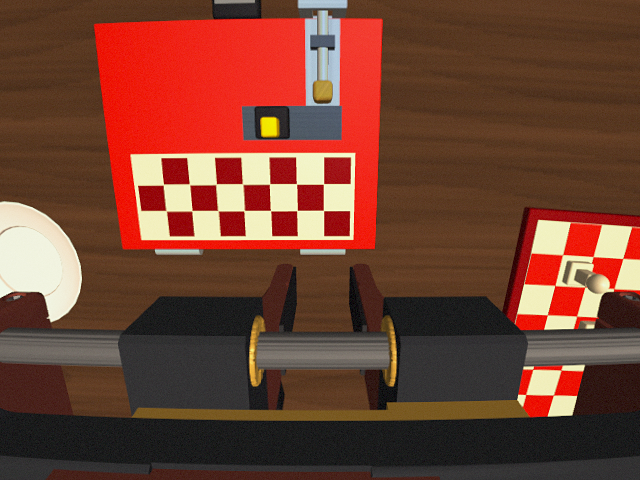

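The lid is shut, with the knob at (322,90) fully forward against its stop and the bolt through the keeper at (322,5). Handing in.

```bash
python3 -c "
from rig import close_job; print(close_job())"
```

```text
the job is handed in; nothing more can be done
None
```

The job is handed in at about 50 s of the 210 s allowed: all four captured pieces lie flat in the case, the inner cover is snapped in level, the lid is shut and the bolt is shot home; the cross-slide stays pushed aside, since putting it back wasn't asked.

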